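Fetch the long objective from the carousel

TASK

Turn the objective carousel until the longest objective stands in the open gap of the steel retaining hoop, facing the robot. Then lift that objective out and set it down gently, upright, inside the shallow round steel dish, and let it go.

Things in the scene. Friction and masses are not known exactly. Their poses are not given: they have to be found in the camera images.
- long_objective: The longest of five aluminium microscope objectives standing nose up on the carousel: 76 mm tall (others 40 to 54). Origin: centre of underside, z up. Barrel 30 mm in diameter up to 62 mm (grip there), then a taper to a 12 mm nose. 0.13 kg. Stands in a cup 18 mm deep, 35 mm wide, 105 mm from the knob's axis, at first 34 to 86 degrees from the gap, either side; cups are 40 degrees apart.
- knob (a point): Centre of the carousel's black fluted knob, on its vertical axis. The knob is a round upright cylinder, 40 mm in diameter, 34 mm tall, reaching 17 mm above and below this point. It is fixed to the white turntable that carries the cups; turning it turns them by the same angle, either way (friction 0.06 N m; stays where left). Grip it at any yaw: 70 mm around its axis are free.
- gap (a point): Fixed point in the hoop's gap, 105 mm from the knob's axis on its robot side, at the cups' floor, 28 mm above the bench: the long objective's origin when it faces the gap. The steel hoop, a 6 mm bar bent to a C 121 mm above the bench, runs over all other cups and bars lifting there. Gap 80 mm wide: grip with one finger towards the knob, one outside. A shorter objective is here at first.
- dish: Shallow round steel dish, fixed on the bench to the robot's right of the carousel. Origin: centre of its underside; floor 4 mm thick, rim 12 mm high, about 94 mm wide inside.
Things that resemble listed ones, but are neither listed nor needed, are in the scene too. Several things have the shape of the dish; the one meant has the colours described above.

How it is judged:
On the way:
1. the carousel is turned until the long objective, still in its cup, stands in the hoop's gap (within 20 mm of its middle) (distance between long_objective and gap below 0.02 m and angle between long_objective's own z axis and vertical below 0.2 rad), for 0.2 s.
At the end, for the whole second after the job is handed in: The long objective stands upright (within 7 degrees), released and at rest, on the dish's floor, its axis within 34 mm of the dish's centre (that is, anywhere inside the rim) (horizontal distance between long_objective and dish below 0.034 m and z of long_objective in the frame of dish between 0 and 0.012 m and angle between long_objective's own z axis and vertical below 0.12 rad and linear speed of long_objective below 0.02 m/s); the robot touches nothing.
It fails at once if the long objective is dropped into the dish (it falls free at over 0.5 m/s) instead of being set down (horizontal distance between long_objective and dish below 0.05 m and z of long_objective in the frame of dish below 0.15 m and contact force between the fingers and long_objective below 0.1 N and linear speed of long_objective above 0.5 m/s).
It also fails if it takes over 51 s, if anything falls off the work surface, if the arm or the gripper's body presses on something with over 40 N, if the wrist force passes 120 N, or if a joint passes its speed limit or range.

ROBOT

A 7-joint arm with a two-finger parallel gripper is mounted at the origin on the work surface. World frame = base frame: x ahead of the robot, y to its left, z up, the work surface at z = 0. Lengths are in m, angles in rad, forces in N, time in s.
With the tool pointing down it reaches from about 0.425 to 0.925 m from the base axis. Payload 6.8 kg.
Tool frame: the origin (TCP) lies at the very end of the fingers, on their centre line; the grasp point (between the pads) lies 19 mm behind it (r.grip_depth is the distance from the TCP to the grasp point, in m); z points along the fingers, y is the direction in which the jaws open and shut (so a half turn about z gives the same grasp; the last joint's range is limited). The gripper opens to 85 mm and grips with 20 to 120 N. Pads are 22 mm wide; open, the fingers measure 114 mm over their backs; the gripper's body (76 mm by 85 mm) begins 54 mm behind the grasp point. The pads swing forward as they close: fully open they stand 13 mm farther back than shut.
Start: joints at [1.022, 0.477, 0.022, 1.555, -0.011, 1.109, -0.083], TCP at [0.288, -0.61, 0.194] pointing down, gripper open.
Joint ranges: [-2.96, 2.96], [-0.34, 2.1], [-1.41, 1.46], [0.24, 2.44], [-1.37, 4.51], [0.17, 1.92], [-2.96, 2.96]. Speed limits (rad/s): [2.39, 2.39, 3.14, 3.14, 3.14, 3.14, 3.14].

INTERFACE

Orientations are given as a rotation vector (axis times angle).
In Python, from bench import r, grab_frame gives the robot as it stands. The module is installed in compiled form; this text tells all that it offers.
- The arm moves only by the tool play_rows, never from a script. Its argument "increments" is a list of rows, each a list of 7 numbers: the shift along the tool's x, y, z in mm, then the turn, a rotation vector about the tool's x, y, z in rad, then the closure in counts, from 0 (fully open) to 255 (shut). In form: [[tx, ty, tz, rx, ry, rz, claw], ...]. A call has 1 to 5 rows; each row shifts and turns the pose as measured when the row begins, along the tool's axes as they then stand; what a row does not reach is not made up. A row lasts 1/10 s, in which the tool goes at most 50 mm and 8.59 degrees, less where a joint would pass 70% of its speed; a pose out of reach is approached as far as the arm can. A call is refused whole if a number of a shift passes 50 or a number of a turn 0.15, either way. A call with a gripper value outside its range is refused whole. The fingers move at their own pace and stop on an object; "force" is the grip in N (left out, the last holds). Time passes only in rows, so rows that do not move let the fingers close. It gives the time, the measured TCP pose, the force and the opening at its end, in the units of the state.
- r.get_obs(): the state, without advancing time (a new reading comes with each control period).
- grab_frame(name): name is "scene" or "top" or "wrist"; returns a dict with "color" (480x640x3 uint8, blue, green, red), "depth" (480x640 float32, m along the optical axis (not along the pixel's ray), 0 where there is no reading), "K" (3x3 intrinsics, pixels), "T" (4x4, takes a point from camera to world coordinates). Camera axes: x right, y up, looking along -z (the intrinsics and any distortion apply to the point x, -y, -z); pixel columns grow to the right and rows downward; lengths in m; the calibration is good to about 2 mm. A picture is of the moment at which its call begins.
- r.hand_in(): hands the job in, once; it reports no verdict.
The state is a dict: "clock": time; "joints": joint angles; "qvel": joint speeds; "tau": joint torques, N m; "tcp_pos": TCP position; "orientation": TCP orientation; "contact_force": force on the tool from outside, world axes, zero at the start; "moment": the same for the moment, N m; "grip_width": finger opening in m.
Only numpy, scipy, OpenCV 4.12 (cv2) and the standard library are available. Lean on these libraries where they do the work, as an engineer would, in place of code of your own. Each camera call takes 0.05 s, during which the arm holds its last target.

## Working session

There is one attempt and no reset: what is moved stays moved. The work goes in short steps, Python scripts to look and compute and a tool call to move; the robot and the scene stay as the last step left them, time stands still between calls to the robot, and variables do not carry over. Pictures are saved under pics/ and viewed, and the job is handed in when it is done.

Besides the shell and the picture viewer there is one more tool, called after "Request:" by a JSON object that holds its "fn" and its "kwargs". play_rows: Moves the arm, as the interface text tells. Its arguments: {"type":"object","properties":{"increments":{"type":"array","items":{"type":"array","items":{"type":"number"}}},"force":{"type":"number"}},"required":["increments"]}

```bash
mkdir -p pics; python3 - <<'E'
from bench import r, grab_frame
import cv2, numpy as np
o=r.get_obs(); print(o['clock'],o['tcp_pos'],o['orientation'],o['grip_width'],r.grip_depth)
for n in ['scene','top']:
    f=grab_frame(n); cv2.imwrite(f'pics/{n}0.png',f['color']); np.savez(f'pics/{n}0.npz',**f)
    print(n,f['K'].tolist(),np.round(f['T'],3).tolist())
E
```

```text
0.0 [ 0.28769585 -0.60988687  0.1928262 ] [-3.06387927e+00 -6.86483342e-01  8.41163444e-04] 0.08534275000338462 0.0187
scene [[571.4864831835025, 0.0, 312.9505454835895], [0.0, 571.4864831835025, 239.53981933766588], [0.0, 0.0, 1.0]] [[0.514, -0.653, 0.556, 1.145], [0.858, 0.397, -0.328, -0.41], [-0.007, 0.646, 0.764, 0.887], [0.0, 0.0, 0.0, 1.0]]
top [[498.6166852716023, 0.0, 317.70447730994294], [0.0, 498.6166852716023, 236.2196424260702], [0.0, 0.0, 1.0]] [[0.011, 0.985, -0.172, 0.449], [-1.0, 0.012, 0.004, -0.066], [0.006, 0.172, 0.985, 0.82], [0.0, 0.0, 0.0, 1.0]]
```

View pics/scene0.png

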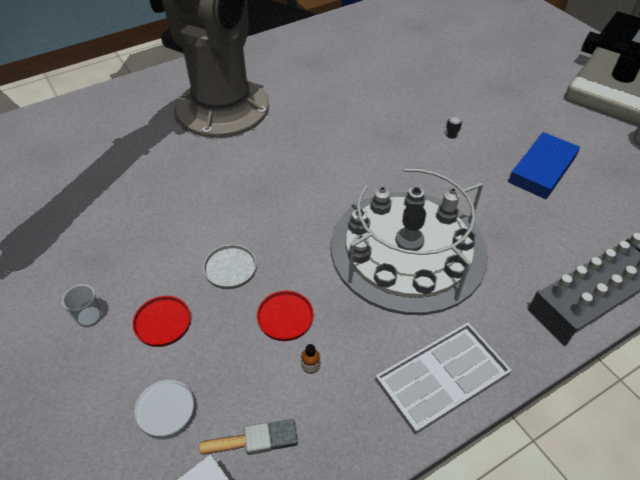

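View pics/top0.png

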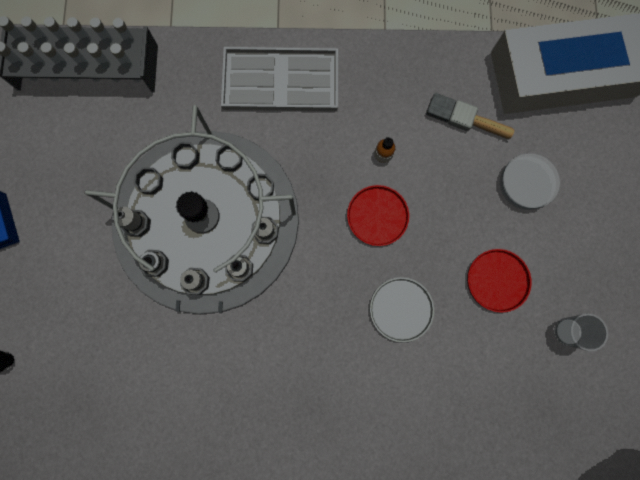

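```bash
cat > h.py <<'E'
import numpy as np, cv2
def load(n):
    f=np.load(f'pics/{n}.npz'); return {k:f[k] for k in f}
def pts(f):
    K,T,d=f['K'],f['T'],f['depth']
    v,u=np.mgrid[0:480,0:640]
    x=(u-K[0,2])/K[0,0]*d; y=(v-K[1,2])/K[1,1]*d
    P=np.stack([x,-y,-d],-1)@T[:3,:3].T+T[:3,3]
    P[d==0]=np.nan
    return P
def ray(f,u,v,z):
    K,T=f['K'],f['T']
    d=T[:3,:3]@np.array([(u-K[0,2])/K[0,0],-(v-K[1,2])/K[1,1],-1]); o=T[:3,3]
    return o+d*(z-o[2])/d[2]
E
python3 - <<'E'
from h import *
t=load('top0'); s=load('scene0')
a=cv2.resize(t['color'][100:320,80:310],None,fx=2.6,fy=2.6,interpolation=cv2.INTER_CUBIC)
cv2.imwrite('pics/z1.png',a)
b=cv2.resize(s['color'][150:310,320:500],None,fx=3.4,fy=3.4,interpolation=cv2.INTER_CUBIC)
cv2.imwrite('pics/z2.png',b)
c1=cv2.resize(t['color'][265:355,355:450],None,fx=4,fy=4); c2=cv2.resize(t['color'][137:227,485:580],None,fx=4,fy=4)
cv2.imwrite('pics/z3.png',np.hstack([c1,c2]))
P=pts(t)
for u,v in [(402,310),(530,181),(378,215),(498,280),(192,207),(192,200),(125,215),(130,225),(300,350)]:
    print(u,v,np.round(P[v,u],4), t['color'][v,u])
E
```

```text
402 310 [ 0.4715 -0.2072  0.0062] [132 133 128]
530 181 [ 0.6849 -0.4201  0.0242] [120 118 116]
378 215 [ 0.6289 -0.1704  0.0025] [ 33  37 131]
498 280 [ 0.522  -0.3658  0.0044] [ 22  26 128]
192 207 [0.6122 0.1128 0.1171] [20 20 19]
192 200 [0.6232 0.114  0.1143] [15 16 17]
125 215 [0.6034 0.2161 0.0972] [ 99 104 103]
130 225 [0.5913 0.2133 0.0822] [35 36 37]
300 350 [ 0.4063 -0.0433  0.0012] [ 98  99 100]
```

View pics/z1.png

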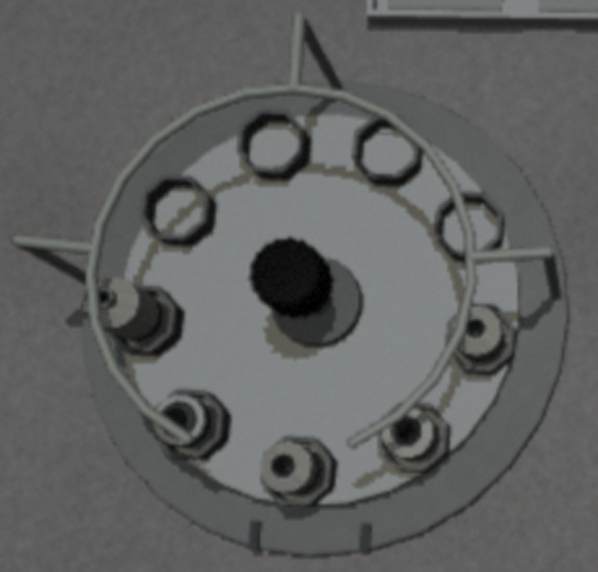

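View pics/z2.png

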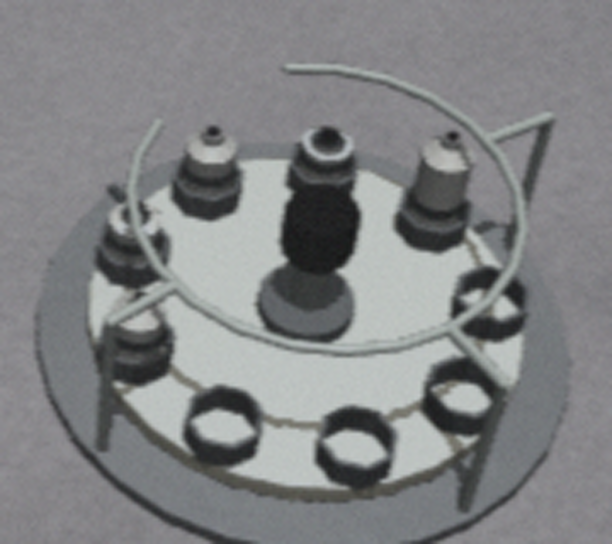

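View pics/z3.png

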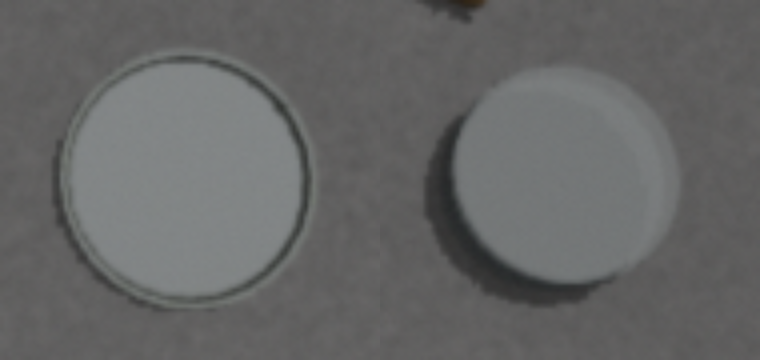

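```bash
python3 - <<'E'
from h import *
t=load('top0'); s=load('scene0')
for n,f in (('top',t),('scene',s)):
    P=pts(f); c=f['color'].astype(int)
    reg=(P[...,0]>.4)&(P[...,0]<.85)&(P[...,1]>-.05)&(P[...,1]<.3)
    k=reg&(c.max(-1)<45)&(P[...,2]>.088)&(np.hypot(P[...,0]-.61,P[...,1]-.11)<.05)
    q=P[k]; print(n,'knob',k.sum(),q.min(0),q.max(0),np.percentile(q[:,2],[50,90]))
    m=k.astype(np.uint8); 
    (u,v),rad=cv2.minEnclosingCircle(np.argwhere(m)[:,::-1].astype(np.float32)); print(u,v,rad)
    top=k&(P[...,2]>.111); print('topface',P[top].mean(0),(P[top].min(0)+P[top].max(0))/2, top.sum())
    # turntable white disc
    w=reg&(abs(P[...,2]-.028)<.02)&(c.min(-1)>(105 if n=='top' else 150))
    print('white z',np.percentile(P[w][:,2],[10,50,90]),w.sum(), 'box',np.percentile(P[w],[0.5,99.5],axis=0))
    # long objective points
    for lo,hi in((.05,.06),(.06,.07),(.07,.08),(.08,.09),(.09,.097),(.097,.11)):
        a=reg&(np.hypot(P[...,0]-.59,P[...,1]-.205)<.035)&(P[...,2]>lo)&(P[...,2]<hi)
        if a.sum(): print(lo,a.sum(),np.round(P[a].mean(0),4),np.round(P[a].min(0),3),np.round(P[a].max(0),3))
# dish rim
c=t['color']; g=cv2.cvtColor(c,cv2.COLOR_BGR2GRAY)
m=(g>114).astype(np.uint8); m[:, :355]=0; m[:,450:]=0;m[:265]=0;m[355:]=0
cs,_=cv2.findContours(m,cv2.RETR_EXTERNAL,cv2.CHAIN_APPROX_NONE); b=max(cs,key=cv2.contourArea)
e=cv2.fitEllipse(b); print(e, ray(t,*e[0],.004),ray(t,*e[0],.012), 'diam',e[1][0]/498.6*.83)
g=cv2.cvtColor(s['color'],cv2.COLOR_BGR2GRAY)
print(g[266,230],g[230,200])
E
```

```text
top knob 693 [0.59553621 0.09714076 0.08890106] [0.63506922 0.13537507 0.11929432] [0.11508258 0.11690237]
191.4375 206.8125 15.563729286193848
topface [0.61540881 0.11628221 0.11536572] [0.61532712 0.11649447 0.1151657 ] 562
white z [0.02655594 0.02852983 0.03027574] 11168 box [[ 0.49972359 -0.03247825  0.00826023]
 [ 0.84410418  0.23262475  0.03215654]]
0.05 53 [0.5968 0.2118 0.0555] [0.588 0.206 0.05 ] [0.616 0.225 0.06 ]
0.06 52 [0.5982 0.2119 0.065 ] [0.588 0.207 0.06 ] [0.616 0.227 0.07 ]
0.07 50 [0.5976 0.2115 0.0751] [0.588 0.206 0.07 ] [0.613 0.227 0.08 ]
0.08 60 [0.5973 0.2129 0.0855] [0.588 0.206 0.08 ] [0.617 0.227 0.09 ]
0.09 162 [0.6025 0.2167 0.0934] [0.588 0.207 0.09 ] [0.617 0.236 0.097]
0.097 63 [0.6022 0.2191 0.1011] [0.594 0.213 0.097] [0.609 0.227 0.107]
scene knob 418 [0.60144907 0.09645105 0.08810647] [0.63972813 0.13706365 0.11783716] [0.11199806 0.11487957]
413.5 216.0 12.500100135803223
topface [0.62034814 0.11616241 0.11363676] [0.62026202 0.11684046 0.114445  ] 236
white z [0.02396818 0.02649314 0.02860694] 5132 box [[ 0.50398156 -0.03153139  0.00889086]
 [ 0.84175973  0.23645069  0.03170416]]
0.05 48 [0.6112 0.2114 0.0554] [0.597 0.205 0.05 ] [0.62  0.223 0.06 ]
0.06 54 [0.6119 0.213  0.0649] [0.59  0.206 0.06 ] [0.621 0.224 0.07 ]
0.07 50 [0.6118 0.2127 0.0752] [0.596 0.204 0.07 ] [0.619 0.227 0.08 ]
0.08 73 [0.6102 0.2143 0.0857] [0.59  0.206 0.08 ] [0.621 0.231 0.09 ]
0.09 72 [0.6071 0.217  0.0932] [0.592 0.207 0.09 ] [0.618 0.233 0.097]
0.097 24 [0.6068 0.2203 0.1006] [0.599 0.215 0.097] [0.612 0.227 0.107]
((400.8170166015625, 309.44970703125), (56.19122314453125, 57.76332473754883), 141.62667846679688) [ 0.47242952 -0.2056759   0.004     ] [ 0.47219738 -0.20430999  0.012     ] diam 0.09353934057352775
175 139
```

```bash
python3 - <<'E'
from h import *
t=load('top0'); s=load('scene0')
k=np.array([.6165,.1165])
def zz(u,v): return 80+u/2.6,100+v/2.6
def ang(p): d=p[:2]-k; return np.round(p,4),np.hypot(*d),np.degrees(np.arctan2(d[1],d[0]))%360
for n,p,z in [('endL',(183,439),.121),('endR',(350,441),.121),('markL',(257,520),.01),('markR',(365,523),.01),('markLb',(257,555),.01),('markRb',(366,550),.01),('nose long',(106,298),.104)]:
    print(n,ang(ray(t,*zz(*p),z)))
# scene ends
for n,p in [('a',(287,69)),('b',(159,123))]:
    print(n,ang(ray(s,320+p[0]/3.4,150+p[1]/3.4,.121)))
print('nose',ang(ray(s,320+452/3.4,150+135/3.4,.104)))
# cup at rim z .046 in top
for p in [(275,146),(387,153),(180,211),(470,226)]: print('cup',ang(ray(t,*zz(*p),.046)))
print('base dir',np.degrees(np.arctan2(-k[1],-k[0]))%360)
E
```

```text
endL (array([0.5215, 0.1653, 0.121 ]), np.float64(0.10677862325534727), np.float64(152.8285152519702))
endR (array([0.5215, 0.0751, 0.121 ]), np.float64(0.10363096473853162), np.float64(203.52207977411572))
markL (array([0.4833, 0.1528, 0.01  ]), np.float64(0.1380859930537386), np.float64(164.7377153872245))
markR (array([0.4822, 0.086 , 0.01  ]), np.float64(0.13772811325489823), np.float64(192.81197257597842))
markLb (array([0.4619, 0.1516, 0.01  ]), np.float64(0.15855892307688985), np.float64(167.2155923884163))
markRb (array([0.4657, 0.0846, 0.01  ]), np.float64(0.15416117463464038), np.float64(191.94102855137106))
nose long (array([0.6025, 0.2197, 0.104 ]), np.float64(0.10413146029470693), np.float64(97.75129997553304))
a (array([0.527 , 0.1626, 0.121 ]), np.float64(0.10070149645469322), np.float64(152.72936236023304))
b (array([0.5252, 0.0749, 0.121 ]), np.float64(0.10032768191573911), np.float64(204.49217052504207))
nose (array([0.6061, 0.2223, 0.104 ]), np.float64(0.10635920161480956), np.float64(95.61751622315113))
cup (array([0.7129, 0.1455, 0.046 ]), np.float64(0.10068692320508327), np.float64(16.76777804702126))
cup (array([0.7093, 0.0757, 0.046 ]), np.float64(0.10134215622220294), np.float64(336.2720007098684))
cup (array([0.6703, 0.2017, 0.046 ]), np.float64(0.10073316235995397), np.float64(57.71801200885317))
cup (array([0.663 , 0.0227, 0.046 ]), np.float64(0.10473052310096015), np.float64(296.3770588452053))
base dir 190.70099744532178
```

```bash
cat >> h.py <<'E'
from scipy.spatial.transform import Rotation as Ro
def go(o,pos,ydeg=None):
    R=Ro.from_rotvec(o['orientation']).as_matrix(); p=np.array(o['tcp_pos'])
    print('t',round(o['clock'],2),'tcp',np.round(p,4),'ydir',round(np.degrees(np.arctan2(R[1,1],R[0,1])),2),'tilt',np.round(R[:2,2],4),'w',round(o['grip_width'],4),'F',np.round(o['contact_force'],1))
    print('tool mm',np.round(R.T@(np.array(pos)-p)*1000,1))
    if ydeg is not None:
        a=np.radians(ydeg); y=np.array([np.cos(a),np.sin(a),0]); z=np.array([0,0,-1.]); x=np.cross(y,z)
        Rt=np.stack([x,y,z],1); print('turn',np.round(Ro.from_matrix(R.T@Rt).as_rotvec(),4))
E
python3 - <<'E'
from h import *; from bench import r
go(r.get_obs(),[.617,.1165,.20],-83.5)
E
```

```text
t 0.1 tcp [ 0.2877 -0.6099  0.1929] ydir -64.74 tilt [-0.0008  0.0015] w 0.0858 F [-0.3 -0.4  0.6]
tool mm [ 607.7 -516.5   -6.3]
turn [-0.0017  0.0004  0.3274]
```

Request:
{"fn": "play_rows", "kwargs": {"increments": [[30, -25.5, 0, 0, 0, 0, 0], [36, -30.5, 0, 0, 0, 0, 0], [36, -30.5, -2, 0, 0, 0, 0], [36, -30.5, -2, 0, 0, 0, 0], [36, -30.5, -2, 0, 0, 0, 0]]}}

```text
clock: 0.6
tcp_pos: [0.3784, -0.4022, 0.1952]
orientation: [-3.068, -0.664, 0.01]
contact_force: [1.1, 0.7, -0.4]
grip_width: 0.0854
```

Request:
{"fn": "play_rows", "kwargs": {"increments": [[36, -30.5, 0, 0, 0, 0, 0], [36, -30.5, 0, 0, 0, 0, 0], [36, -30.5, 0, 0, 0, 0, 0], [36, -30.5, 0, 0, 0, 0, 0], [36, -30.5, 0, 0, 0, 0, 0]]}}

```text
clock: 1.1
tcp_pos: [0.4806, -0.1794, 0.1943]
orientation: [-3.068, -0.663, 0.012]
contact_force: [1.4, -0.3, -0.7]
grip_width: 0.0852
```

```bash
python3 - <<'E'
from h import *; from bench import r
go(r.get_obs(),[.617,.1165,.20],-83.5)
E
```

```text
t 1.1 tcp [ 0.4806 -0.1794  0.1943] ydir -65.62 tilt [-0.0079  0.001 ] w 0.0852 F [ 1.4 -0.3 -0.7]
tool mm [ 246.3 -213.2   -6.5]
turn [-0.0031  0.0074  0.312 ]
```

Request:
{"fn": "play_rows", "kwargs": {"increments": [[36, -31, -2, 0, 0, 0, 0], [36, -31, -2, 0, 0, 0, 0], [36, -31, -2, 0, 0, 0, 0], [36, -31, 0, 0, 0, 0, 0], [30, -26, 0, 0, 0, 0, 0]]}}

```text
clock: 1.6
tcp_pos: [0.5786, 0.0392, 0.199]
orientation: [-3.068, -0.663, 0.014]
contact_force: [0.6, -1.0, -0.2]
grip_width: 0.0852
```

```bash
python3 - <<'E'
from h import *; from bench import r
go(r.get_obs(),[.617,.1165,.20],-83.5)
E
```

```text
t 1.6 tcp [0.5786 0.0392 0.199 ] ydir -65.59 tilt [-0.0096  0.001 ] w 0.0852 F [ 0.6 -1.  -0.2]
tool mm [ 66.9 -54.5  -1.3]
turn [-0.0036  0.009   0.3125]
```

Request:
{"fn": "play_rows", "kwargs": {"increments": [[36, -30, 0, 0, 0.004, 0, 0], [31, -24, 0, 0, 0.004, 0, 0], [0, 0, 0, 0, 0, 0.1, 0], [0, 0, 0, 0, 0, 0.1, 0], [0, 0, 0, 0, 0, 0.11, 0]]}}

```text
clock: 2.1
tcp_pos: [0.6177, 0.1296, 0.1958]
orientation: [-3.127, -0.185, 0.009]
contact_force: [0.2, -0.3, -0.1]
grip_width: 0.0853
```

```bash
python3 - <<'E'
from h import *; from bench import r,grab_frame
go(r.get_obs(),[.617,.1165,.20],-83.5)
for n in ('wrist','top'):
    f=grab_frame(n); cv2.imwrite(f'pics/{n}1.png',f['color']); np.savez(f'pics/{n}1.npz',**f)
f=load('wrist1')
P=pts(f)
k=(np.hypot(P[...,0]-.617,P[...,1]-.117)<.045)&(P[...,2]>.107)&(P[...,2]<.125)
q=P[k]; print(k.sum(),q.mean(0),(q.min(0)+q.max(0))/2,np.ptp(q,axis=0),np.median(q[:,2]))
E
```

```text
t 2.1 tcp [0.6177 0.1296 0.1958] ydir -83.22 tilt [-0.0063  0.0086] w 0.0853 F [ 0.2 -0.3 -0.1]
tool mm [-2.2 12.9 -4.3]
turn [-0.0093  0.0052  0.0049]
2162 [0.61920752 0.11756482 0.11287283] [0.61768437 0.11748802 0.11128649] [0.04185967 0.04133428 0.00854982] 0.1131271057515037
```

View pics/wrist1.png

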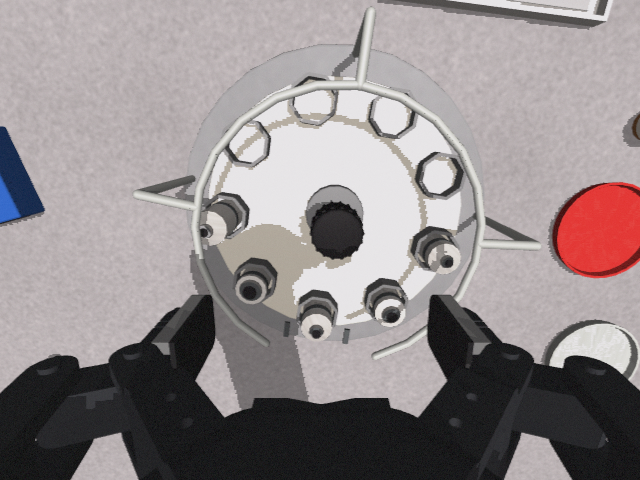

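Request:
{"fn": "play_rows", "kwargs": {"increments": [[0, 12.5, 0, -0.009, 0.005, 0, 0], [0, 0, 0, 0, 0, 0, 0]]}}

```text
clock: 2.4
tcp_pos: [0.6189, 0.1147, 0.1952]
orientation: [3.133, 0.197, -0.001]
contact_force: [-0.7, -1.2, 0.3]
grip_width: 0.0853
```

```bash
python3 - <<'E'
from h import *; from bench import r
go(r.get_obs(),[.618,.117,.078],-83.5)
E
```

```text
t 2.4 tcp [0.6189 0.1147 0.1952] ydir -82.8 tilt [-0.0005 -0.0022] w 0.0853 F [-0.7 -1.2  0.3]
tool mm [ -0.5  -2.7 117.2]
turn [0.0021 0.0008 0.0121]
```

Request:
{"fn": "play_rows", "kwargs": {"increments": [[0, -2, 30, 0.002, 0, 0.01, 0], [0, 0, 30, 0, 0, 0, 0], [0, 0, 30, 0, 0, 0, 0], [0, 0, 22, 0, 0, 0, 0], [0, 0, 0, 0, 0, 0, 0]]}}

```text
clock: 2.9
tcp_pos: [0.6207, 0.1129, 0.0818]
orientation: [3.136, 0.186, 0.007]
contact_force: [-0.5, 0.3, -0.4]
grip_width: 0.0854
```

```bash
python3 - <<'E'
from h import *; from bench import r
go(r.get_obs(),[.618,.117,.078],-83.5)
E
```

```text
t 2.9 tcp [0.6207 0.1129 0.0818] ydir -83.2 tilt [0.0042 0.0001] w 0.0854 F [-0.5  0.3 -0.4]
tool mm [-2.2 -4.4  3.8]
turn [ 0.0004 -0.0042  0.0052]
```

Request:
{"fn": "play_rows", "kwargs": {"increments": [[-2, -4, 2, 0, -0.004, 0, 0], [0, 0, 0, 0, 0, 0, 0]]}}

```text
clock: 3.1
tcp_pos: [0.6188, 0.1163, 0.0811]
orientation: [3.136, 0.187, 0.001]
contact_force: [-0.7, -0.9, 0.3]
grip_width: 0.0853
```

```bash
python3 - <<'E'
from h import *; from bench import r
go(r.get_obs(),[.618,.117,.079],-83.5)
E
```

```text
t 3.1 tcp [0.6188 0.1163 0.0811] ydir -83.19 tilt [ 0.0008 -0.0001] w 0.0853 F [-0.7 -0.9  0.3]
tool mm [-0.7 -0.8  2.1]
turn [ 0.0002 -0.0007  0.0055]
```

Request:
{"fn": "play_rows", "kwargs": {"increments": [[0, 0, 1, 0, 0, 0, 255], [0, 0, 0, 0, 0, 0, 255], [0, 0, 0, 0, 0, 0, 255], [0, 0, 0, 0, 0, 0, 255], [0, 0, 0, 0, 0, 0, 255]], "force": 50}}

```text
clock: 3.6
tcp_pos: [0.6216, 0.117, 0.0844]
orientation: [-3.135, -0.188, -0.012]
contact_force: [-0.6, 0.1, 0.4]
grip_width: 0.0122
```

Request:
{"fn": "play_rows", "kwargs": {"increments": [[0, 0, 0, 0, 0, 0, 255], [0, 0, 0, 0, 0, 0, 255], [0, 0, 0, 0, 0, 0, 255]]}}

```text
clock: 3.9
tcp_pos: [0.6216, 0.117, 0.0846]
orientation: [-3.135, -0.188, -0.013]
contact_force: [-0.4, -0.3, 0.1]
grip_width: 0.0004
```

```bash
python3 - <<'E'
from h import *; from bench import r,grab_frame
go(r.get_obs(),[.618,.117,.079],-83.5)
for n in ('wrist','top','scene'):
    f=grab_frame(n); cv2.imwrite(f'pics/{n}2.png',f['color']); np.savez(f'pics/{n}2.npz',**f)
a=cv2.imread('pics/scene2.png'); cv2.imwrite('pics/z4.png',cv2.resize(a[100:320,300:520],None,fx=2.7,fy=2.7))
E
```

```text
t 3.9 tcp [0.6216 0.117  0.0846] ydir -83.15 tilt [0.0079 0.0013] w 0.0004 F [-0.4 -0.3  0.1]
tool mm [-3.7 -0.4  5.5]
turn [-0.0004 -0.008   0.0062]
```

View pics/wrist2.png

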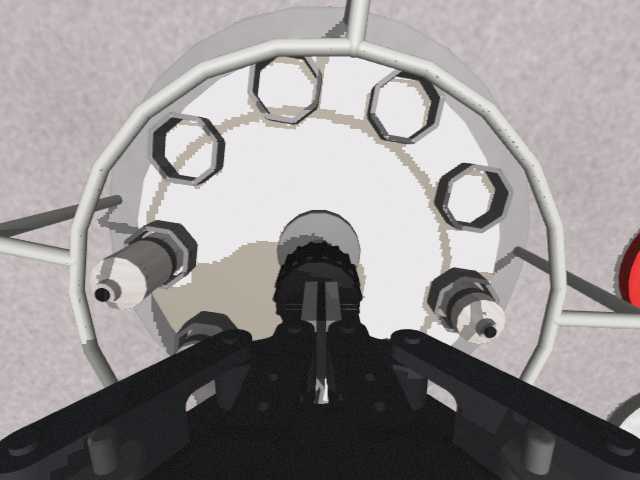

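View pics/z4.png

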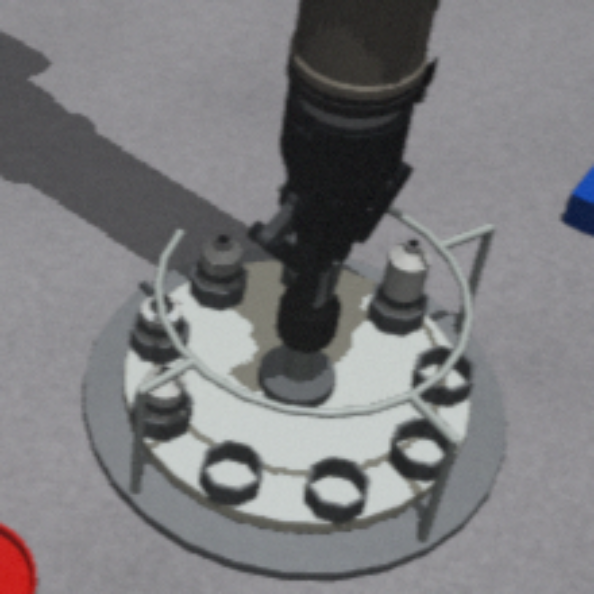

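```bash
python3 - <<'E'
from h import *
for n in ('wrist2','scene2','top2'):
    f=load(n); P=pts(f); c=f['color'].astype(int)
    k=(np.hypot(P[...,0]-.61,P[...,1]-.117)<.07)&(P[...,2]>.085)&(P[...,2]<.2)&(c.max(-1)<110)
    print(n)
    for lo in np.arange(.085,.16,.01):
        a=k&(P[...,2]>lo)&(P[...,2]<lo+.01)
        if a.sum()>5: print(round(lo,3),a.sum(),np.round(np.percentile(P[a][:,:2],[3,50,97],axis=0),3).tolist())
f=load('wrist2');P=pts(f)
for u,v in [(318,255),(318,275),(310,290),(310,310),(333,300),(300,300),(340,320),(322,340),(285,300)]: print(u,v,np.round(P[v,u],4),f['color'][v,u])
cv2.imwrite('pics/z5.png',cv2.resize(f['color'][200:420,220:430],None,fx=2.7,fy=2.7))
s=load('scene2'); cv2.imwrite('pics/z6.png',cv2.resize(s['color'][160:260,370:470],None,fx=5.5,fy=5.5))
E
```

```text
wrist2
0.085 375 [[0.624, 0.1], [0.635, 0.119], [0.639, 0.136]]
0.095 439 [[0.623, 0.1], [0.636, 0.119], [0.639, 0.137]]
0.105 2523 [[0.614, 0.099], [0.63, 0.121], [0.638, 0.136]]
0.115 12 [[0.62, 0.104], [0.632, 0.117], [0.633, 0.129]]
0.125 575 [[0.627, 0.105], [0.632, 0.117], [0.633, 0.129]]
0.135 804 [[0.627, 0.104], [0.63, 0.118], [0.633, 0.13]]
0.145 749 [[0.627, 0.104], [0.632, 0.117], [0.633, 0.129]]
0.155 1360 [[0.612, 0.099], [0.631, 0.116], [0.635, 0.135]]
scene2
0.085 81 [[0.61, 0.097], [0.633, 0.104], [0.639, 0.128]]
0.095 89 [[0.608, 0.097], [0.632, 0.104], [0.639, 0.128]]
0.105 202 [[0.602, 0.098], [0.626, 0.11], [0.638, 0.133]]
0.115 26 [[0.609, 0.101], [0.629, 0.112], [0.636, 0.125]]
0.125 47 [[0.62, 0.103], [0.631, 0.112], [0.634, 0.128]]
0.135 62 [[0.617, 0.102], [0.63, 0.107], [0.634, 0.124]]
0.145 43 [[0.625, 0.104], [0.631, 0.111], [0.634, 0.124]]
0.155 30 [[0.629, 0.105], [0.632, 0.118], [0.635, 0.126]]
top2
0.085 52 [[0.596, 0.097], [0.602, 0.104], [0.623, 0.128]]
0.095 58 [[0.596, 0.098], [0.603, 0.104], [0.625, 0.125]]
0.105 180 [[0.597, 0.098], [0.607, 0.11], [0.622, 0.135]]
0.115 170 [[0.599, 0.1], [0.608, 0.114], [0.622, 0.134]]
0.125 27 [[0.609, 0.105], [0.61, 0.113], [0.615, 0.123]]
0.135 37 [[0.609, 0.102], [0.612, 0.11], [0.617, 0.128]]
0.145 31 [[0.609, 0.102], [0.61, 0.112], [0.618, 0.121]]
0.155 17 [[0.608, 0.101], [0.609, 0.115], [0.615, 0.119]]
318 255 [0.6376 0.1191 0.1043] [10 10 10]
318 275 [0.6308 0.1183 0.1126] [45 41 44]
310 290 [0.6321 0.1214 0.1334] [74 74 75]
310 310 [0.632  0.1209 0.1506] [71 73 72]
333 300 [0.6328 0.1127 0.142 ] [73 73 73]
300 300 [0.6274 0.1249 0.1335] [25 24 23]
340 320 [0.6339 0.1112 0.1592] [40 41 41]
322 340 [0.6248 0.1159 0.157 ] [46 44 45]
285 300 [0.6175 0.1318 0.1137] [26 25 29]
```

View pics/z5.png

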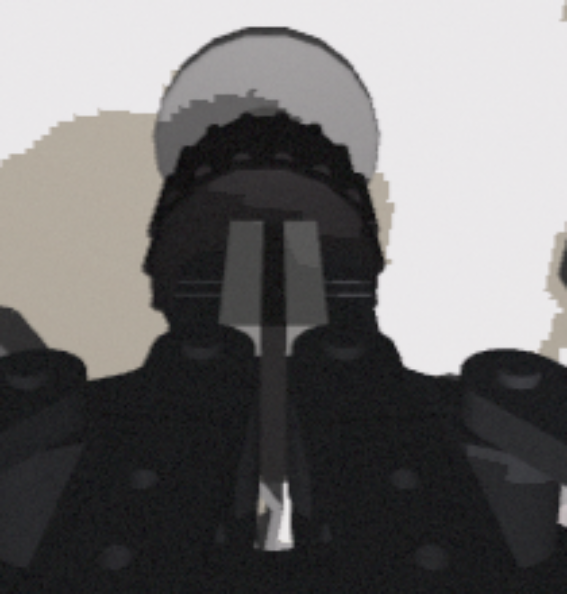

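View pics/z6.png

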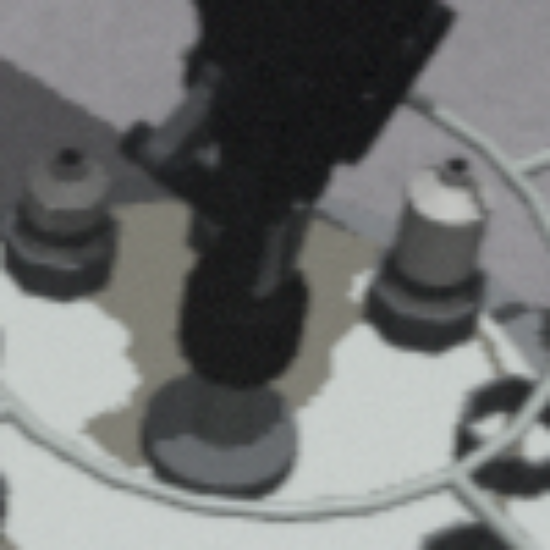

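Request:
{"fn": "play_rows", "kwargs": {"increments": [[0, 0, 0, 0, 0, 0, 0], [0, 0, 0, 0, 0, 0, 0], [0, 0, 0, 0, 0, 0, 0], [0, 0, 0, 0, 0, 0, 0], [0, 0, 0, 0, 0, 0, 0]]}}

```text
clock: 4.55
tcp_pos: [0.6215, 0.117, 0.0844]
orientation: [-3.135, -0.188, -0.012]
contact_force: [0.6, -0.3, 0.5]
grip_width: 0.072
```

```bash
python3 - <<'E'
from h import *; from bench import r,grab_frame
go(r.get_obs(),[.618,.117,.079],-83.5)
for n in ('wrist','scene'):
    f=grab_frame(n); cv2.imwrite(f'pics/{n}3.png',f['color']); np.savez(f'pics/{n}3.npz',**f)
a=cv2.imread('pics/scene3.png'); cv2.imwrite('pics/z7.png',cv2.resize(a[120:260,340:500],None,fx=4,fy=4))
E
```

```text
t 4.55 tcp [0.6215 0.117  0.0844] ydir -83.15 tilt [0.0076 0.0013] w 0.072 F [ 0.6 -0.3  0.5]
tool mm [-3.6 -0.4  5.4]
turn [-0.0004 -0.0077  0.0061]
```

View pics/wrist3.png

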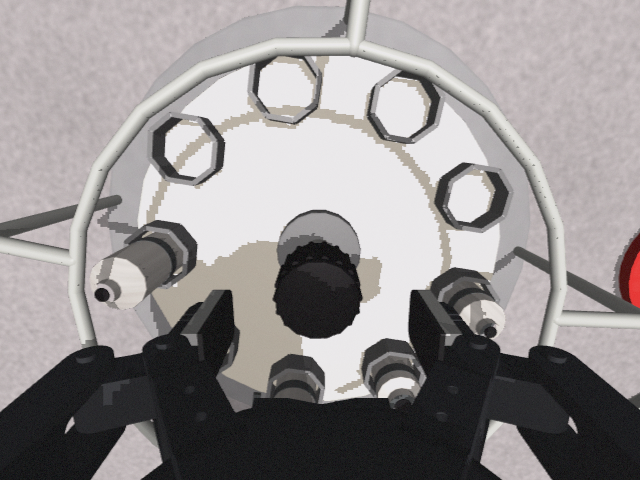

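View pics/z7.png

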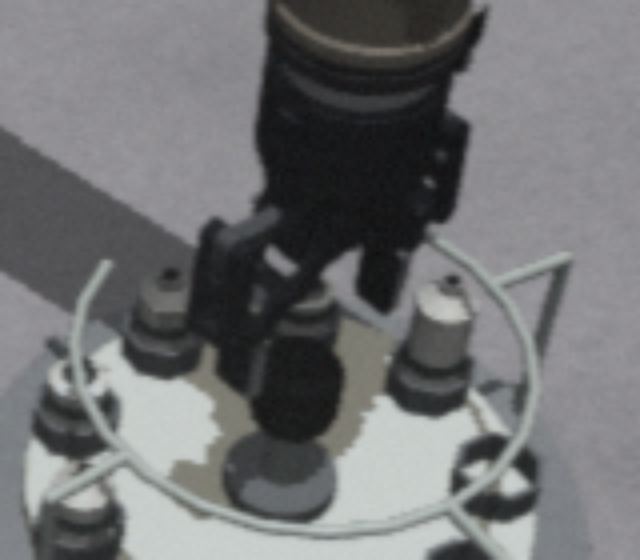

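```bash
python3 - <<'E'
from h import *
for n in ('wrist3','scene3'):
    f=load(n);P=pts(f); c=f['color'].astype(int); K,T=f['K'],f['T']
    for s in (1,-1):
        k=(abs(P[...,0]-.62)<.03)&(s*(P[...,1]-.117)>.025)&(abs(P[...,1]-.117)<.062)&(P[...,2]>.05)&(P[...,2]<.2)&(c.max(-1)<110)
        q=P[k]; print(n,s,k.sum(),np.round(np.percentile(q,[0,2,50,98,100],axis=0),3).tolist())
    k=(np.hypot(P[...,0]-.618,P[...,1]-.117)<.024)&(P[...,2]>.06)&(P[...,2]<.125); q=P[k]; print('knob',k.sum(),np.round(np.percentile(q,[0,2,50,98,100],axis=0),3).tolist())
E
```

```text
wrist3 1 15435 [[0.602, 0.142, 0.128], [0.605, 0.145, 0.136], [0.623, 0.167, 0.183], [0.635, 0.178, 0.199], [0.636, 0.179, 0.2]]
wrist3 -1 14798 [[0.614, 0.055, 0.129], [0.617, 0.056, 0.137], [0.635, 0.066, 0.183], [0.642, 0.09, 0.199], [0.643, 0.092, 0.2]]
knob 6678 [[0.597, 0.096, 0.082], [0.602, 0.099, 0.087], [0.623, 0.118, 0.113], [0.638, 0.136, 0.114], [0.64, 0.138, 0.115]]
scene3 1 325 [[0.604, 0.143, 0.131], [0.606, 0.146, 0.133], [0.621, 0.158, 0.166], [0.634, 0.178, 0.198], [0.635, 0.179, 0.2]]
scene3 -1 304 [[0.612, 0.055, 0.131], [0.618, 0.056, 0.137], [0.636, 0.073, 0.179], [0.642, 0.089, 0.199], [0.644, 0.091, 0.2]]
knob 504 [[0.601, 0.096, 0.06], [0.604, 0.098, 0.063], [0.626, 0.112, 0.111], [0.639, 0.134, 0.116], [0.64, 0.138, 0.118]]
```

```bash
python3 - <<'E'
from h import *
for n in ('wrist1','top1'):
    f=load(n);P=pts(f); c=f['color'].astype(int)
    for s in (1,-1):
        k=(abs(P[...,0]-.62)<.04)&(s*(P[...,1]-.12)>.02)&(abs(P[...,1]-.12)<.07)&(P[...,2]>.14)&(P[...,2]<.4)&(c.max(-1)<110)
        q=P[k]; print(n,s,k.sum(),np.round(np.percentile(q,[0,.5,2,50,98],axis=0),3).tolist())
f=load('wrist2');P=pts(f); c=f['color'].astype(int)
k=(abs(P[...,0]-.62)<.02)&(abs(P[...,1]-.117)<.016)&(c.max(-1)>55)&(P[...,2]>.114); print(np.percentile(P[k][:,2],[0,1,2,5]))
E
```

```text
wrist1 1 24270 [[0.599, 0.14, 0.244], [0.601, 0.14, 0.248], [0.603, 0.141, 0.254], [0.625, 0.17, 0.311], [0.637, 0.19, 0.332]]
wrist1 -1 20958 [[0.612, 0.053, 0.243], [0.614, 0.056, 0.248], [0.616, 0.058, 0.253], [0.634, 0.072, 0.3], [0.64, 0.099, 0.32]]
top1 1 378 [[0.583, 0.14, 0.246], [0.583, 0.14, 0.248], [0.583, 0.141, 0.249], [0.602, 0.173, 0.296], [0.612, 0.189, 0.39]]
top1 -1 2742 [[0.591, 0.053, 0.247], [0.593, 0.054, 0.255], [0.594, 0.056, 0.265], [0.616, 0.086, 0.347], [0.635, 0.099, 0.398]]
[0.11411833 0.12507772 0.1257778  0.12752805]
```

```bash
python3 - <<'E'
from h import *
for n in ('wrist3','scene3','wrist2','wrist1','top1'):
    f=load(n);P=pts(f); off={'1':.1958,'2':.0846,'3':.0844}[n[-1]]
    cy={'1':.1296}.get(n[-1],.117)
    k=(abs(P[...,0]-.62)<.03)&(abs(P[...,1]-cy)<.025)&(P[...,2]>off+.04); q=P[k]
    if len(q): print(n,k.sum(),np.round(np.percentile(q[:,2],[0,1,5,20,50])-off,3), np.round(q[np.argmin(q[:,2])],3))
f=load('wrist2');P=pts(f)
for v in range(270,420,8): print(v,[tuple(np.round(P[v,u],3)) for u in (310,320,332)])
E
```

```text
wrist3 23064 [0.106 0.109 0.111 0.117 0.125] [0.641 0.092 0.19 ]
scene3 1447 [0.107 0.114 0.126 0.201 0.401] [0.628 0.135 0.192]
wrist2 34268 [0.04  0.047 0.064 0.089 0.118] [0.632 0.122 0.125]
wrist1 22127 [0.107 0.109 0.112 0.118 0.126] [0.629 0.118 0.303]
top1 103 [0.122 0.124 0.128 0.136 0.14 ] [0.603 0.105 0.318]
270 [(np.float64(0.633), np.float64(0.122), np.float64(0.113)), (np.float64(0.634), np.float64(0.118), np.float64(0.114)), (np.float64(0.634), np.float64(0.112), np.float64(0.113))]
278 [(np.float64(0.629), np.float64(0.122), np.float64(0.114)), (np.float64(0.63), np.float64(0.117), np.float64(0.113)), (np.float64(0.63), np.float64(0.112), np.float64(0.112))]
286 [(np.float64(0.632), np.float64(0.122), np.float64(0.13)), (np.float64(0.633), np.float64(0.118), np.float64(0.129)), (np.float64(0.633), np.float64(0.113), np.float64(0.13))]
294 [(np.float64(0.632), np.float64(0.121), np.float64(0.137)), (np.float64(0.632), np.float64(0.118), np.float64(0.137)), (np.float64(0.633), np.float64(0.113), np.float64(0.137))]
302 [(np.float64(0.632), np.float64(0.121), np.float64(0
[... 1961 characters left out ...]
 np.float64(0.118), np.float64(0.169)), (np.float64(0.518), np.float64(0.104), np.float64(0.044)), (np.float64(0.615), np.float64(0.112), np.float64(0.168))]
398 [(np.float64(0.613), np.float64(0.118), np.float64(0.171)), (np.float64(0.511), np.float64(0.103), np.float64(0.044)), (np.float64(0.614), np.float64(0.112), np.float64(0.171))]
406 [(np.float64(0.631), np.float64(0.119), np.float64(0.196)), (np.float64(0.631), np.float64(0.117), np.float64(0.195)), (np.float64(0.632), np.float64(0.115), np.float64(0.196))]
414 [(np.float64(0.632), np.float64(0.12), np.float64(0.2)), (np.float64(0.632), np.float64(0.117), np.float64(0.199)), (np.float64(0.632), np.float64(0.115), np.float64(0.199))]
```

The cameras agree that the fingertips stand about 35 mm higher than the reported TCP: the palm is at TCP +108 mm rather than +73 mm. The fingers therefore closed above the knob. I'll allow for that offset and go down another 40 mm.

Request:
{"fn": "play_rows", "kwargs": {"increments": [[-3, 0, 10, 0, -0.007, 0, 0], [0, 0, 15, 0, 0, 0, 0], [0, 0, 15, 0, 0, 0, 0], [0, 0, 0, 0, 0, 0, 0]]}}

```text
clock: 5.05
tcp_pos: [0.6178, 0.1164, 0.0403]
orientation: [-3.136, -0.188, 0.001]
contact_force: [-0.1, -0.6, -0.4]
grip_width: 0.0853
```

```bash
python3 - <<'E'
from h import *; from bench import r
go(r.get_obs(),[.618,.117,.044],-83.5)
E
```

```text
t 5.05 tcp [0.6178 0.1164 0.0403] ydir -83.15 tilt [-0.0009  0.0001] w 0.0853 F [-0.1 -0.6 -0.4]
tool mm [ 0.3 -0.6 -3.7]
turn [-0.0002  0.0009  0.0061]
```

Request:
{"fn": "play_rows", "kwargs": {"increments": [[0, 0, -3, 0, 0, 0, 255], [0, 0, 0, 0, 0, 0, 255], [0, 0, 0, 0, 0, 0, 255], [0, 0, 0, 0, 0, 0, 255], [0, 0, 0, 0, 0, 0, 255]], "force": 50}}

```text
clock: 5.55
tcp_pos: [0.6172, 0.1183, 0.0432]
orientation: [-3.134, -0.19, 0.003]
contact_force: [1.4, -1.4, -6.1]
grip_width: 0.0393
```

```bash
python3 - <<'E'
from h import *; from bench import r
go(r.get_obs(),[.618,.117,.044],-83.5)
E
```

```text
t 5.55 tcp [0.6172 0.1183 0.0432] ydir -83.07 tilt [-0.0019  0.0018] w 0.0393 F [ 1.4 -1.4 -6.1]
tool mm [ 0.6  1.4 -0.8]
turn [-0.002   0.0017  0.0075]
```

Request:
{"fn": "play_rows", "kwargs": {"increments": [[0, 0, 0, 0, 0, -0.06, 255], [0, 0, 0, 0, 0, -0.12, 255], [0, 0, 0, 0, 0, -0.12, 255], [0, 0, 0, 0, 0, -0.12, 255], [0, 0, 0, 0, 0, -0.12, 255]]}}

```text
clock: 6.05
tcp_pos: [0.6173, 0.1182, 0.0432]
orientation: [-2.961, -1.045, 0.001]
contact_force: [0.3, 1.8, -2.8]
grip_width: 0.0388
```

```bash
python3 - <<'E'
from h import *; from bench import r
go(r.get_obs(),[.618,.117,.044],-1.5); print(r.get_obs()['moment'])
E
```

```text
t 6.05 tcp [0.6173 0.1182 0.0432] ydir -51.11 tilt [-0.001   0.0015] w 0.0388 F [ 0.3  1.8 -2.8]
tool mm [-0.2  1.3 -0.8]
turn [-0.0016 -0.0009 -0.8658]
[ 0.31485423  0.07108284 -0.07697111]
```

Request:
{"fn": "play_rows", "kwargs": {"increments": [[0, 0, 0, 0, 0, -0.12, 255], [0, 0, 0, 0, 0, -0.12, 255], [0, 0, 0, 0, 0, -0.12, 255], [0, 0, 0, 0, 0, -0.12, 255], [0, 0, 0, 0, 0, -0.12, 255]]}}

```text
clock: 6.55
tcp_pos: [0.6175, 0.118, 0.0432]
orientation: [-2.497, -1.903, -0.002]
contact_force: [0.6, 1.6, -2.6]
grip_width: 0.0388
```

Request:
{"fn": "play_rows", "kwargs": {"increments": [[0, 0, 0, 0, 0, -0.12, 255], [0, 0, 0, 0, 0, -0.1, 255], [0, 0, 0, 0, 0, 0, 255]]}}

```text
clock: 6.85
tcp_pos: [0.6176, 0.1181, 0.0432]
orientation: [-2.261, -2.177, -0.003]
contact_force: [-0.5, 1.5, -0.3]
grip_width: 0.0387
```

```bash
python3 - <<'E'
from h import *; from bench import r,grab_frame
go(r.get_obs(),[.618,.117,.044],-1.5); print(r.get_obs()['moment'])
for n in ('wrist','top','scene'):
    f=grab_frame(n); cv2.imwrite(f'pics/{n}4.png',f['color']); np.savez(f'pics/{n}4.npz',**f)
a=cv2.imread('pics/scene4.png'); b=cv2.imread('pics/top4.png')
cv2.imwrite('pics/z8.png',np.hstack([cv2.resize(a[150:310,320:500],(400,400)),cv2.resize(b[120:320,90:290],(400,400))]))
E
```

```text
t 6.85 tcp [0.6176 0.1181 0.0432] ydir -2.18 tilt [-0.0005  0.003 ] w 0.0387 F [-0.5  1.5 -0.3]
tool mm [-1.1  0.5 -0.8]
turn [-0.0006 -0.003  -0.0118]
[ 0.23299939  0.28910925 -0.02915636]
```

View pics/z8.png

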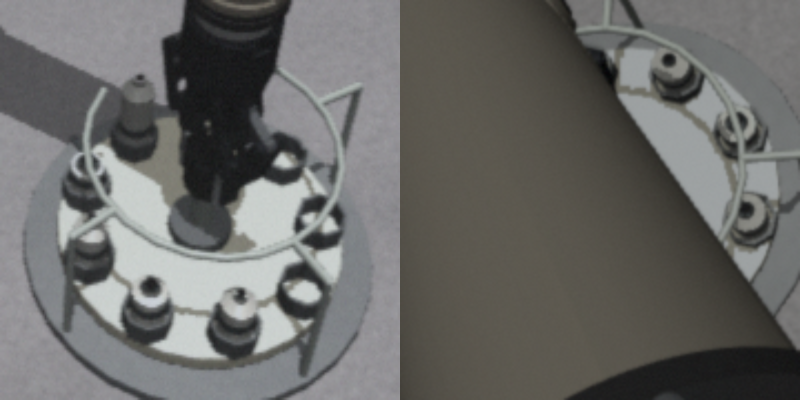

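View pics/wrist4.png

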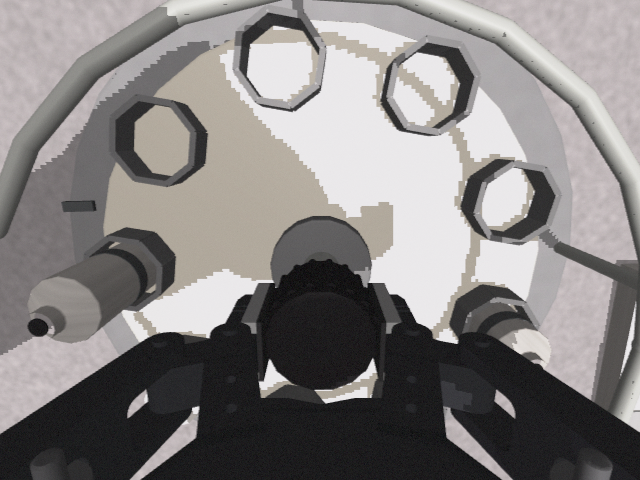

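```bash
python3 - <<'E'
from h import *
k=np.array([.6175,.117])
def ang(p): d=p[:2]-k; return np.round(p,4),np.hypot(*d),np.degrees(np.arctan2(d[1],d[0]))%360
print(ang(ray(load('scene4'),383,181,.104)),ang(ray(load('wrist4'),38,327,.104)))
for n in ('scene4','wrist4'):
    f=load(n);P=pts(f)
    for lo,hi in ((.05,.085),(.085,.097),(.097,.11)):
        k2=(np.hypot(P[...,0]-.512,P[...,1]-.12)<.035)&(P[...,2]>lo)&(P[...,2]<hi); q=P[k2]
        print(n,lo,len(q),np.round(np.percentile(q,[1,50,99],axis=0),4).tolist())
E
```

```text
(array([0.5161, 0.121 , 0.104 ]), np.float64(0.1014854190976972), np.float64(177.7200881489573)) (array([0.5145, 0.1223, 0.104 ]), np.float64(0.10314137233248284), np.float64(177.06669443250587))
scene4 0.05 184 [[0.5064, 0.1052, 0.0504], [0.5242, 0.1117, 0.068], [0.5292, 0.13, 0.0847]]
scene4 0.085 116 [[0.4996, 0.1065, 0.0852], [0.5189, 0.1157, 0.0911], [0.5298, 0.1353, 0.096]]
scene4 0.097 21 [[0.5098, 0.1124, 0.0971], [0.516, 0.1182, 0.1013], [0.5198, 0.1225, 0.1053]]
wrist4 0.05 3146 [[0.508, 0.1112, 0.0504], [0.5251, 0.1286, 0.0696], [0.5283, 0.136, 0.0847]]
wrist4 0.085 3410 [[0.5014, 0.1083, 0.0853], [0.5195, 0.1262, 0.0913], [0.5278, 0.1358, 0.0967]]
wrist4 0.097 696 [[0.5096, 0.1169, 0.097], [0.5158, 0.1228, 0.1017], [0.5197, 0.1278, 0.104]]
```

Carousel turned: the long objective's nose is at about (0.515, 0.122), 177.5° from the knob, against 178.5° for the gap. Next I release the knob and rise.

Request:
{"fn": "play_rows", "kwargs": {"increments": [[0, 0, 0, 0, 0, 0, 0], [0, 0, 0, 0, 0, 0, 0], [0, 0, 0, 0, 0, 0, 0], [0, 0, 0, 0, 0, 0, 0], [0, 0, 0, 0, 0, 0, 0]]}}

```text
clock: 7.5
tcp_pos: [0.619, 0.116, 0.044]
orientation: [2.272, 2.167, 0.002]
contact_force: [0.8, -0.4, 1.2]
grip_width: 0.0852
```

Request:
{"fn": "play_rows", "kwargs": {"increments": [[0, 0, 0, 0, 0, 0, 0], [0, 0, -20, 0, 0, 0, 0], [0, 0, -30, 0, 0, 0, 0], [0, 0, -30, 0, 0, 0, 0], [0, 0, -20, 0, 0, 0, 0]]}}

```text
clock: 8.0
tcp_pos: [0.616, 0.1149, 0.1432]
orientation: [-2.272, -2.166, 0.009]
contact_force: [-0.5, 0.2, -0.2]
grip_width: 0.0855
```

```bash
python3 - <<'E'
from h import *; from bench import r
go(r.get_obs(),[.5145,.1205,.143],-2)
E
```

```text
t 8.0 tcp [0.616  0.1149 0.1432] ydir -2.72 tilt [-0.0058 -0.0018] w 0.0855 F [-0.5  0.2 -0.2]
tool mm [   0.7 -101.6    0.8]
turn [-0.0058  0.002  -0.0126]
```

Request:
{"fn": "play_rows", "kwargs": {"increments": [[0, -25, 0, -0.006, 0.002, -0.012, 0], [0, -30, 0, 0, 0, 0, 0], [0, -30, 0, 0, 0, 0, 0], [0, -15, 0, 0, 0, 0, 0], [0, 0, 0, 0, 0, 0, 0]]}}

```text
clock: 8.5
tcp_pos: [0.5159, 0.1198, 0.1474]
orientation: [2.257, 2.177, 0.012]
contact_force: [0.3, -0.1, 0.3]
grip_width: 0.0858
```

```bash
python3 - <<'E'
from h import *; from bench import r,grab_frame
go(r.get_obs(),[.5145,.1205,.143],-2)
for n in ('wrist',):
    f=grab_frame(n); cv2.imwrite(f'pics/{n}5.png',f['color']); np.savez(f'pics/{n}5.npz',**f)
    P=pts(f)
    for lo,hi in ((.05,.085),(.085,.097),(.097,.11)):
        k2=(np.hypot(P[...,0]-.512,P[...,1]-.12)<.03)&(P[...,2]>lo)&(P[...,2]<hi); q=P[k2]
        print(n,lo,len(q),np.round(np.percentile(q,[1,50,99],axis=0),4).tolist())
E
```

```text
t 8.5 tcp [0.5159 0.1198 0.1474] ydir -2.09 tilt [0.0095 0.0014] w 0.0858 F [ 0.3 -0.1  0.3]
tool mm [ 0.6 -1.5  4.4]
turn [ 0.0094 -0.0017 -0.0015]
wrist 0.05 439 [[0.4989, 0.1071, 0.0504], [0.5131, 0.1327, 0.0634], [0.5271, 0.1356, 0.0847]]
wrist 0.085 1156 [[0.499, 0.1072, 0.0861], [0.5131, 0.1241, 0.0916], [0.5266, 0.1348, 0.0965]]
wrist 0.097 133 [[0.5071, 0.1173, 0.0971], [0.5129, 0.1218, 0.1023], [0.5181, 0.1268, 0.1036]]
```

View pics/wrist5.png

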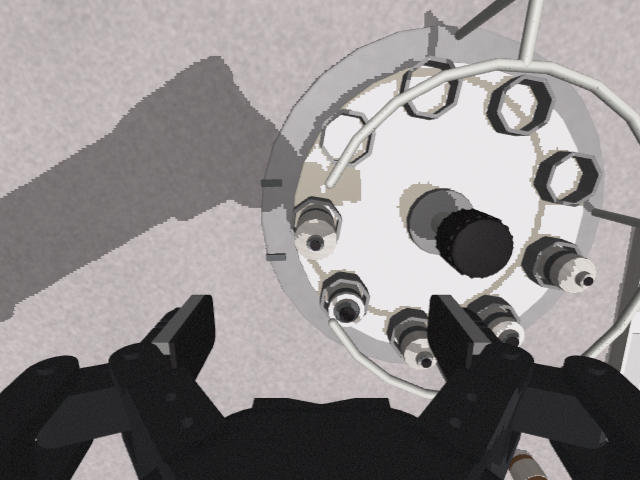

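Request:
{"fn": "play_rows", "kwargs": {"increments": [[1, -2.5, 0, 0.009, -0.002, 0, 0], [0, 0, 25, 0, 0, 0, 0], [0, 0, 30, 0, 0, 0, 0], [0, 0, 15, 0, 0, 0, 0], [0, 0, 0, 0, 0, 0, 0]]}}

```text
clock: 9.05
tcp_pos: [0.5213, 0.1216, 0.0765]
orientation: [2.265, 2.175, 0.008]
contact_force: [-0.5, -0.1, 1.0]
grip_width: 0.0853
```

```bash
python3 - <<'E'
from h import *; from bench import r,grab_frame
go(r.get_obs(),[.513,.1213,.022],-2)
E
```

```text
t 9.05 tcp [0.5213 0.1216 0.0765] ydir -2.32 tilt [0.0051 0.0023] w 0.0853 F [-0.5 -0.1  1. ]
tool mm [-0.8 -8.6 54.5]
turn [ 0.005  -0.0025 -0.0056]
```

Request:
{"fn": "play_rows", "kwargs": {"increments": [[-0.5, -8, 0, 0.005, -0.002, 0, 0], [0, -0.5, 15, 0, 0, 0, 0], [0, -0.5, 15, 0, 0, 0, 0], [0, 0, 0, 0, 0, 0, 0]]}}

```text
clock: 9.45
tcp_pos: [0.5139, 0.1223, 0.0464]
orientation: [2.266, 2.175, 0.005]
contact_force: [-0.3, 0.8, -1.1]
grip_width: 0.0855
```

```bash
python3 - <<'E'
from h import *; from bench import r,grab_frame
go(r.get_obs(),[.513,.1213,.022],-2)
E
```

```text
t 9.45 tcp [0.5139 0.1223 0.0464] ydir -2.36 tilt [0.0026 0.0015] w 0.0855 F [-0.3  0.8 -1.1]
tool mm [-1.  -0.9 24.4]
turn [ 0.0025 -0.0016 -0.0063]
```

Request:
{"fn": "play_rows", "kwargs": {"increments": [[-1, -1.5, 12, 0.0025, -0.001, 0, 0], [0, -0.5, 12, 0, 0, 0, 0], [0, 0, 0, 0, 0, 0, 0]]}}

```text
clock: 9.75
tcp_pos: [0.5119, 0.1213, 0.0205]
orientation: [-2.267, -2.175, -0.001]
contact_force: [0.3, 0.5, -0.2]
grip_width: 0.0854
```

```bash
python3 - <<'E'
from h import *; from bench import r,grab_frame
go(r.get_obs(),[.513,.1213,.022],-2)
f=grab_frame('scene'); cv2.imwrite('pics/scene6.png',f['color']); a=f['color']
f2=grab_frame('wrist'); 
cv2.imwrite('pics/z9.png',np.hstack([cv2.resize(a[120:280,320:480],(480,480)),cv2.resize(f2['color'],(320,480))]))
for n,f in (('s',f),('w',f2)):
    P=pts(f); k=(abs(P[...,0]-.513)<.06)&(abs(P[...,1]-.121)<.05)&(P[...,2]>.105)&(P[...,2]<.15)
    c=f['color'].max(-1)<60
    q=P[k&c]; print(n,len(q),np.round(np.percentile(q,[0,2,50],axis=0),3).tolist())
E
```

```text
t 9.75 tcp [0.5119 0.1213 0.0205] ydir -2.36 tilt [0.0003 0.0005] w 0.0854 F [ 0.3  0.5 -0.2]
tool mm [ 0.1  1.1 -1.5]
turn [ 0.0003 -0.0005 -0.0063]
s 310 [[0.453, 0.101, 0.105], [0.454, 0.102, 0.106], [0.541, 0.109, 0.133]]
w 36937 [[0.453, 0.106, 0.105], [0.453, 0.113, 0.112], [0.514, 0.131, 0.138]]
```

View pics/z9.png

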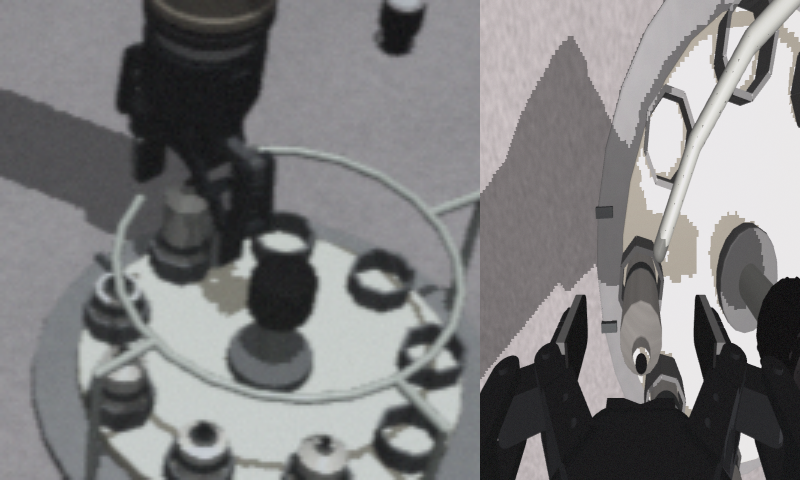

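Request:
{"fn": "play_rows", "kwargs": {"increments": [[0, 0, 0, 0, 0, 0, 255], [0, 0, 0, 0, 0, 0, 255], [0, 0, 0, 0, 0, 0, 255], [0, 0, 0, 0, 0, 0, 255], [0, 0, 0, 0, 0, 0, 255]], "force": 50}}

```text
clock: 10.35
tcp_pos: [0.514, 0.1221, 0.0232]
orientation: [2.266, 2.174, 0.007]
contact_force: [1.0, -0.0, -0.5]
grip_width: 0.0285
```

```bash
python3 - <<'E'
from h import *; from bench import r,grab_frame
go(r.get_obs(),[.513,.1213,.022],-2)
E
```

```text
t 10.35 tcp [0.514  0.1221 0.0232] ydir -2.37 tilt [0.0045 0.0016] w 0.0285 F [ 1.  -0.  -0.5]
tool mm [-0.8 -1.   1.1]
turn [ 0.0045 -0.0017 -0.0065]
```

Request:
{"fn": "play_rows", "kwargs": {"increments": [[0, 0, -5, 0, 0, 0, 255], [0, 0, -10, 0, 0, 0, 255], [0, 0, -10, 0, 0, 0, 255], [0, 0, -15, 0, 0, 0, 255], [0, 0, -15, 0, 0, 0, 255]]}}

```text
clock: 10.85
tcp_pos: [0.512, 0.1215, 0.0808]
orientation: [-2.266, -2.175, -0.002]
contact_force: [0.2, 0.3, -1.6]
grip_width: 0.0284
```

```bash
python3 - <<'E'
from h import *; from bench import r,grab_frame
go(r.get_obs(),[.513,.1213,.14],-2)
E
```

```text
t 10.85 tcp [0.512  0.1215 0.0808] ydir -2.35 tilt [0.0007 0.0007] w 0.0284 F [ 0.2  0.3 -1.6]
tool mm [ -0.1   1.  -59.2]
turn [ 0.0006 -0.0007 -0.0061]
```

Request:
{"fn": "play_rows", "kwargs": {"increments": [[0, 0, -20, 0, 0, 0, 255], [0, 0, -25, 0, 0, 0, 255], [0, 0, -20, 0, 0, 0, 255], [0, 0, 0, 0, 0, 0, 255]]}}

```text
clock: 11.25
tcp_pos: [0.5133, 0.1225, 0.1549]
orientation: [2.263, 2.174, 0.01]
contact_force: [0.5, -0.0, -2.3]
grip_width: 0.0287
```

```bash
python3 - <<'E'
from h import *; from bench import r,grab_frame
o=r.get_obs(); go(o,[.472,-.205,.14])
for n in ('scene','top'):
    f=grab_frame(n); cv2.imwrite(f'pics/{n}7.png',f['color']); np.savez(f'pics/{n}7.npz',**f)
    P=pts(f); c=f['color']
    k=(np.hypot(P[...,0]-.512,P[...,1]-.121)<.03)&(P[...,2]>.1)&(P[...,2]<.25)
    q=P[k]; print(n,len(q), np.round(np.percentile(q,[0,1,50,99],axis=0),3).tolist() if len(q) else '')
cv2.imwrite('pics/z10.png',cv2.resize(cv2.imread('pics/scene7.png')[100:260,300:480],None,fx=3.5,fy=3.5))
E
```

```text
t 11.25 tcp [0.5133 0.1225 0.1549] ydir -2.3 tilt [0.0071 0.0021] w 0.0287 F [ 0.5 -0.  -2.3]
tool mm [-329.   -28.2   14. ]
scene 763 [[0.483, 0.104, 0.157], [0.487, 0.106, 0.159], [0.52, 0.113, 0.213], [0.541, 0.13, 0.249]]
top 679 [[0.483, 0.106, 0.158], [0.483, 0.106, 0.161], [0.508, 0.11, 0.214], [0.538, 0.122, 0.246]]
```

View pics/z10.png

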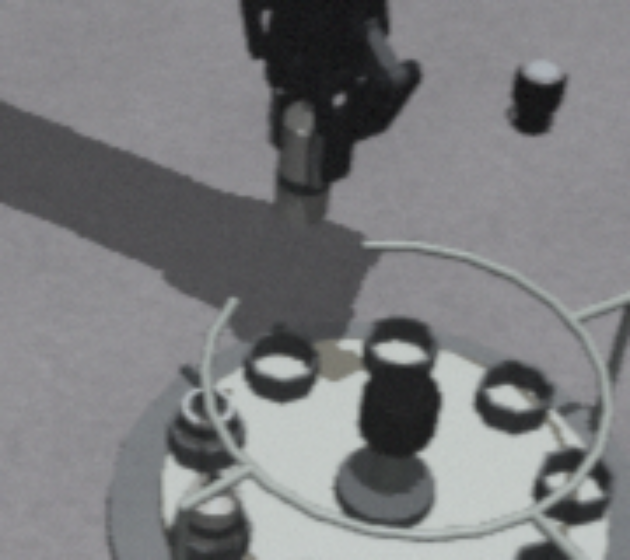

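Request:
{"fn": "play_rows", "kwargs": {"increments": [[-20, -2, 0, 0.006, -0.002, 0, 255], [-35, -3, 0, 0, 0, 0, 255], [-40, -3, 0, 0, 0, 0, 255], [-40, -3, 0, 0, 0, 0, 255], [-40, -3, 0, 0, 0, 0, 255]]}}

```text
clock: 11.85
tcp_pos: [0.4872, -0.0508, 0.1476]
orientation: [-2.243, -2.186, 0.007]
contact_force: [0.2, -0.7, -1.9]
grip_width: 0.0287
```

```bash
python3 - <<'E'
from h import *; from bench import r,grab_frame
o=r.get_obs(); go(o,[.472,-.205,.14],-2)
E
```

```text
t 11.85 tcp [ 0.4872 -0.0508  0.1476] ydir -1.49 tilt [-0.0101  0.0037] w 0.0287 F [ 0.2 -0.7 -1.9]
tool mm [-154.6  -11.1    7.2]
turn [-0.0102 -0.0034  0.0089]
```

Request:
{"fn": "play_rows", "kwargs": {"increments": [[-40, -3, 0, -0.01, -0.003, 0, 255], [-40, -3, 0, 0, 0, 0, 255], [-35, -3, 0, 0, 0, 0, 255], [-30, -2, 0, 0, 0, 0, 255], [0, 0, 0, 0, 0, 0, 255]]}}

```text
clock: 12.35
tcp_pos: [0.4639, -0.2074, 0.1411]
orientation: [-2.253, -2.176, 0.011]
contact_force: [-0.3, -0.1, -1.9]
grip_width: 0.0289
```

```bash
python3 - <<'E'
from h import *; from bench import r,grab_frame
o=r.get_obs(); go(o,[.472,-.205,.10],-2)
for n in ('scene','top','wrist'):
    f=grab_frame(n); cv2.imwrite(f'pics/{n}8.png',f['color']); np.savez(f'pics/{n}8.npz',**f)
    P=pts(f)
    k=(np.hypot(P[...,0]-o['tcp_pos'][0],P[...,1]-o['tcp_pos'][1])<.03)&(P[...,2]>.1)&(P[...,2]<.2)
    q=P[k]; print(n,len(q), np.round(np.percentile(q,[0,1,50,99],axis=0),3).tolist() if len(q) else '')
E
```

```text
t 12.35 tcp [ 0.4639 -0.2074  0.1411] ydir -2.0 tilt [-0.0115  0.0015] w 0.0289 F [-0.3 -0.1 -1.9]
tool mm [ 2.6  8.5 41. ]
turn [-0.0116 -0.0011  0.    ]
scene 322 [[0.444, -0.223, 0.144], [0.449, -0.223, 0.145], [0.477, -0.215, 0.17], [0.494, -0.196, 0.199]]
top 159 [[0.437, -0.199, 0.146], [0.438, -0.199, 0.148], [0.459, -0.192, 0.176], [0.474, -0.19, 0.198]]
wrist 3933 [[0.438, -0.214, 0.144], [0.439, -0.2, 0.146], [0.465, -0.193, 0.186], [0.492, -0.189, 0.2]]
```

View pics/scene8.png

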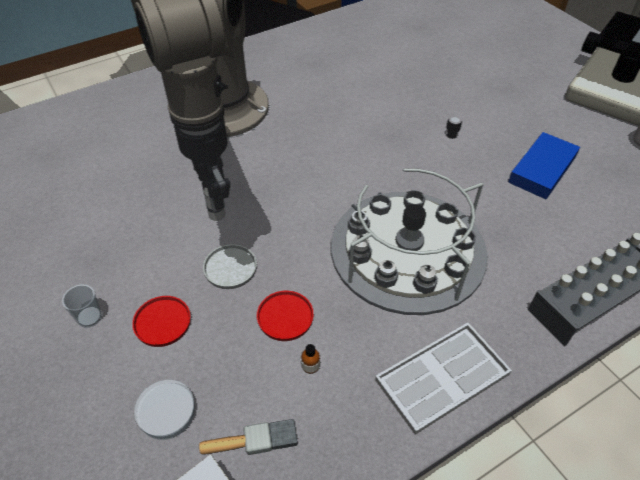

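View pics/wrist8.png

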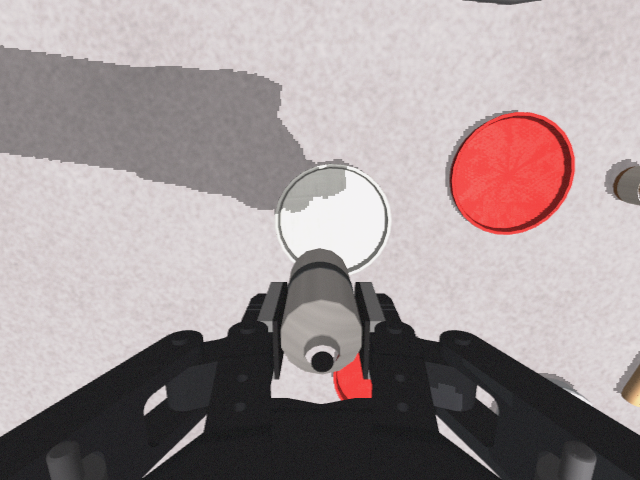

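```bash
python3 - <<'E'
from h import *
s=load('scene8'); w=load('wrist8')
def fit(f,box,th,z):
    g=cv2.cvtColor(f['color'],cv2.COLOR_BGR2GRAY); u0,v0,u1,v1=box
    m=np.zeros_like(g); m[v0:v1,u0:u1]=(g[v0:v1,u0:u1]>th)*255
    cs,_=cv2.findContours(m,cv2.RETR_EXTERNAL,cv2.CHAIN_APPROX_NONE); b=max(cs,key=cv2.contourArea)
    p=np.array([ray(f,*q[0],z)[:2] for q in b]).astype(np.float32)
    (c,r)=cv2.minEnclosingCircle(p); print(c,r,p.min(0),p.max(0))
for th in (155,165,175): fit(s,(195,235,265,295),th,.012)
for th in (235,): fit(w,(265,150,400,285),th,.012)
print([ray(w,u,v,.012).round(4) for u,v in ((276,218),(390,218),(333,163))])
print([ray(s,u,v,.012).round(4) for u,v in ((204,267),(257,265),(231,245),(229,288))])
E
```

```text
(0.4831332862377167, -0.2074783742427826) 0.0474674291908741 [ 0.43577284 -0.25483394] [ 0.5264923  -0.16397022]
(0.4827531576156616, -0.20665079355239868) 0.04665391892194748 [ 0.43679968 -0.25320366] [ 0.52622676 -0.16450918]
(0.48321059346199036, -0.20679247379302979) 0.04651142284274101 [ 0.43679968 -0.25320366] [ 0.5252459  -0.16450918]
(0.47381308674812317, -0.20447251200675964) 0.0456944964826107 [ 0.42847273 -0.24775982] [ 0.5185667 -0.1614533]
[array([ 0.4244, -0.2005,  0.012 ]), array([ 0.5245, -0.2032,  0.012 ]), array([ 0.4756, -0.1545,  0.012 ])]
[array([ 0.457 , -0.2499,  0.012 ]), array([ 0.5058, -0.1601,  0.012 ]), array([ 0.4341, -0.1813,  0.012 ]), array([ 0.527 , -0.2301,  0.012 ])]
```

Request:
{"fn": "play_rows", "kwargs": {"increments": [[2.5, 11, 0, -0.011, -0.001, 0, 255], [0, 0, 25, 0, 0, 0, 255], [0, 0, 30, 0, 0, 0, 255], [0, 0, 25, 0, 0, 0, 255], [0, 0, 10, 0, 0, 0, 255]]}}

```text
clock: 13.0
tcp_pos: [0.4849, -0.1905, 0.0511]
orientation: [2.234, 2.201, 0.016]
contact_force: [-0.8, 0.6, -1.0]
grip_width: 0.0282
```

Request:
{"fn": "play_rows", "kwargs": {"increments": [[0, 0, 0, 0, 0, 0, 255]]}}

```text
clock: 13.1
tcp_pos: [0.4849, -0.1887, 0.05]
orientation: [2.233, 2.205, 0.016]
contact_force: [-0.4, 0.3, -1.4]
grip_width: 0.0285
```

```bash
python3 - <<'E'
from h import *; from bench import r,grab_frame
o=r.get_obs(); go(o,[.475,-.205,.015],-2)
E
```

```text
t 13.1 tcp [ 0.4849 -0.1887  0.05  ] ydir -0.71 tilt [0.0096 0.0046] w 0.0285 F [-0.4  0.3 -1.4]
tool mm [-16.6 -10.   34.9]
turn [ 0.0095 -0.0048  0.0226]
```

Request:
{"fn": "play_rows", "kwargs": {"increments": [[-16, -10, 0, 0.009, -0.005, 0, 255], [0, 0, 0, 0, 0, 0, 255], [0, 0, 0, 0, 0, 0, 255]]}}

```text
clock: 13.4
tcp_pos: [0.4765, -0.2048, 0.0523]
orientation: [2.23, 2.208, 0.002]
contact_force: [0.8, 0.4, -1.7]
grip_width: 0.0286
```

```bash
python3 - <<'E'
from h import *; from bench import r,grab_frame
o=r.get_obs(); go(o,[.475,-.205,.015],-2)
E
```

```text
t 13.4 tcp [ 0.4765 -0.2048  0.0523] ydir -0.56 tilt [ 0.0035 -0.0016] w 0.0286 F [ 0.8  0.4 -1.7]
tool mm [-0.1 -1.7 37.3]
turn [0.0036 0.0015 0.0251]
```

Request:
{"fn": "play_rows", "kwargs": {"increments": [[0, -1.5, 13, 0.003, 0.001, 0, 255], [0, 0, 12, 0, 0, 0, 255], [0, 0, 8, 0, 0, 0, 255], [0, 0, 0, 0, 0, 0, 255]]}}

```text
clock: 13.8
tcp_pos: [0.4758, -0.2058, 0.0179]
orientation: [2.231, 2.207, 0.001]
contact_force: [-0.6, -0.0, -1.3]
grip_width: 0.0289
```

```bash
python3 - <<'E'
from h import *; from bench import r,grab_frame
o=r.get_obs(); go(o,[.475,-.205,.0],-2)
f=grab_frame('wrist'); cv2.imwrite('pics/wrist9.png',f['color'])
f=grab_frame('scene'); a=f['color']; cv2.imwrite('pics/z11.png',cv2.resize(a[170:300,170:300],None,fx=4.5,fy=4.5))
E
```

```text
t 13.8 tcp [ 0.4758 -0.2058  0.0179] ydir -0.64 tilt [ 0.0029 -0.0019] w 0.0289 F [-0.6 -0.  -1.3]
tool mm [ 0.8 -0.9 17.9]
turn [0.003  0.0018 0.0238]
```

View pics/z11.png

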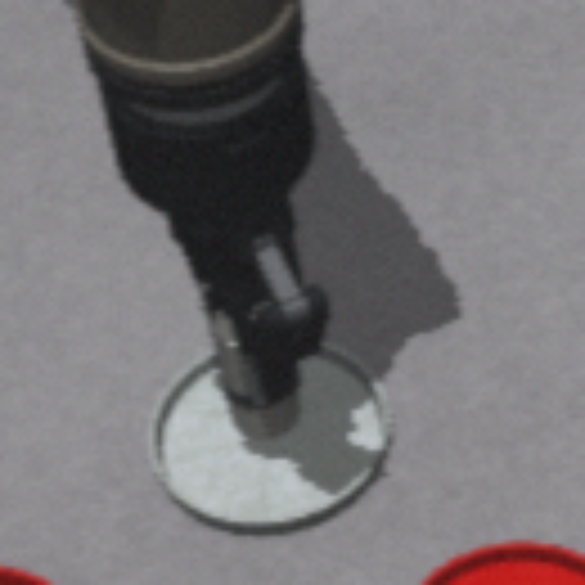

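View pics/wrist9.png

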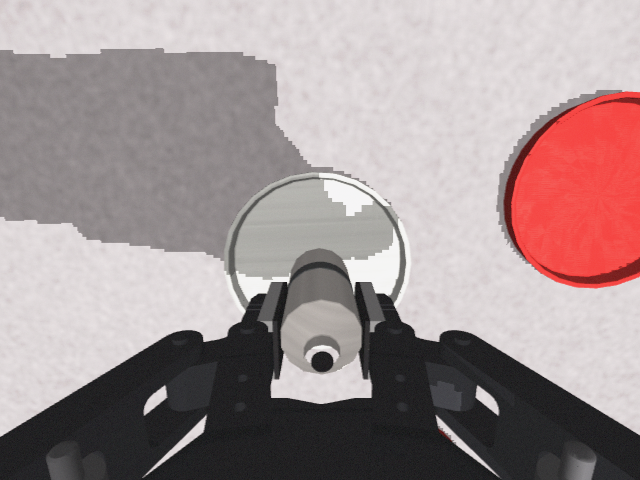

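Request:
{"fn": "play_rows", "kwargs": {"increments": [[0.5, -1, 7, 0.003, 0.002, 0, 255], [0, 0, 5, 0, 0, 0, 255], [0, 0, 2, 0, 0, 0, 255], [0, 0, 0, 0, 0, 0, 255]]}}

```text
clock: 14.3
tcp_pos: [0.4762, -0.2053, 0.0042]
orientation: [2.232, 2.208, 0.002]
contact_force: [0.6, -0.4, -1.9]
grip_width: 0.0286
```

Request:
{"fn": "play_rows", "kwargs": {"increments": [[0, 0, 1.5, 0, 0, 0, 255], [0, 0, 0, 0, 0, 0, 255]]}}

```text
clock: 14.5
tcp_pos: [0.4764, -0.2053, 0.0026]
orientation: [2.232, 2.208, 0.002]
contact_force: [-0.5, -0.6, -2.0]
grip_width: 0.0285
```

Request:
{"fn": "play_rows", "kwargs": {"increments": [[0, 0, 1.5, 0, 0, 0, 255], [0, 0, 0, 0, 0, 0, 255]]}}

```text
clock: 14.7
tcp_pos: [0.4766, -0.2054, 0.0013]
orientation: [2.232, 2.208, 0.002]
contact_force: [-0.1, 0.7, -1.4]
grip_width: 0.0286
```

Request:
{"fn": "play_rows", "kwargs": {"increments": [[0, 0, 1, 0, 0, 0, 255], [0, 0, 0, 0, 0, 0, 255]]}}

```text
clock: 14.9
tcp_pos: [0.4767, -0.2055, 0.0004]
orientation: [2.231, 2.208, 0.003]
contact_force: [0.0, -0.1, -1.9]
grip_width: 0.0289
```

Request:
{"fn": "play_rows", "kwargs": {"increments": [[0, 0, 1, 0, 0, 0, 255], [0, 0, 0, 0, 0, 0, 255]]}}

```text
clock: 15.1
tcp_pos: [0.4767, -0.2055, -0.0007]
orientation: [2.231, 2.207, 0.003]
contact_force: [-0.3, 0.4, -2.1]
grip_width: 0.0287
```

Request:
{"fn": "play_rows", "kwargs": {"increments": [[0, 0, 1, 0, 0, 0, 255], [0, 0, 0, 0, 0, 0, 255]]}}

```text
clock: 15.3
tcp_pos: [0.477, -0.2057, -0.0007]
orientation: [2.231, 2.207, 0.002]
contact_force: [0.2, -0.1, -2.0]
grip_width: 0.0289
```

Request:
{"fn": "play_rows", "kwargs": {"increments": [[0, 0, 1.5, 0, 0, 0, 255], [0, 0, 0, 0, 0, 0, 255]]}}

```text
clock: 15.5
tcp_pos: [0.4774, -0.2061, -0.0007]
orientation: [2.23, 2.206, 0.001]
contact_force: [-0.7, -0.0, -1.6]
grip_width: 0.0289
```

Request:
{"fn": "play_rows", "kwargs": {"increments": [[0, 0, 2, 0, 0, 0, 255]]}}

```text
clock: 15.6
tcp_pos: [0.4777, -0.2065, -0.0012]
orientation: [2.23, 2.204, -0.001]
contact_force: [-10.3, 3.0, 37.9]
grip_width: 0.0287
```

```bash
python3 - <<'E'
from h import *; from bench import r,grab_frame
o=r.get_obs(); go(o,[.475,-.205,.0],-0.6); print(o['moment'])
for n in ('scene','top','wrist'):
    f=grab_frame(n); cv2.imwrite(f'pics/{n}10.png',f['color']); np.savez(f'pics/{n}10.npz',**f)
    P=pts(f); k=(np.hypot(P[...,0]-.477,P[...,1]+.206)<.022)&(P[...,2]>-.01)&(P[...,2]<.1); q=P[k]
    print(n,[( (q[:,2]>a)&(q[:,2]<a+.004)).sum() for a in np.arange(-.008,.03,.004)])
a=cv2.imread('pics/scene10.png'); cv2.imwrite('pics/z12.png',cv2.resize(a[210:300,180:280],None,fx=6,fy=6,interpolation=cv2.INTER_CUBIC))
E
```

```text
t 15.6 tcp [ 0.4777 -0.2065 -0.0012] ydir -0.66 tilt [ 0.0037 -0.0047] w 0.0287 F [-10.3   3.   37.9]
tool mm [ 1.5 -2.8 -1.2]
turn [ 0.0038  0.0047 -0.001 ]
[0.61608677 2.38579625 0.02007205]
scene [np.int64(0), np.int64(11), np.int64(100), np.int64(31), np.int64(16), np.int64(20), np.int64(18), np.int64(19), np.int64(9), np.int64(6)]
top [np.int64(0), np.int64(0), np.int64(33), np.int64(83), np.int64(5), np.int64(5), np.int64(2), np.int64(2), np.int64(0), np.int64(0)]
wrist [np.int64(0), np.int64(0), np.int64(1984), np.int64(133), np.int64(125), np.int64(141), np.int64(146), np.int64(108), np.int64(147), np.int64(205)]
```

View pics/z12.png

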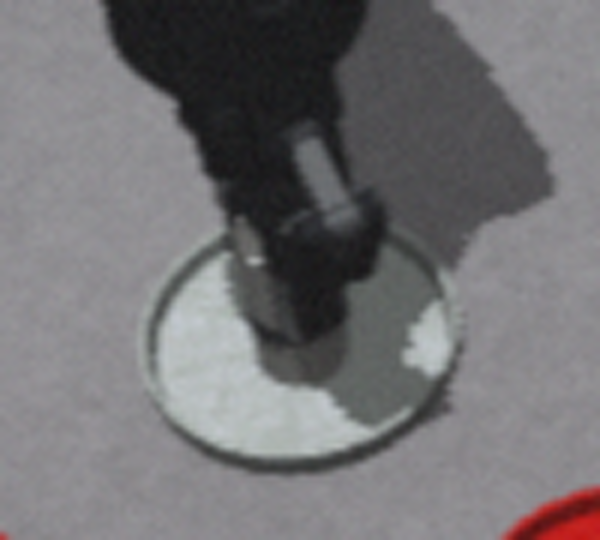

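The objective is on the dish floor: z is blocked and Fz is 38 N. I'll relax the push with a zero row, then release.

Request:
{"fn": "play_rows", "kwargs": {"increments": [[0, 0, -0.5, 0.003, 0.004, 0, 255], [0, 0, 0, 0, 0, 0, 255]]}}

```text
clock: 15.95
tcp_pos: [0.4781, -0.2066, -0.0001]
orientation: [2.232, 2.207, 0.001]
contact_force: [0.3, 0.1, -2.4]
grip_width: 0.0287
```

Request:
{"fn": "play_rows", "kwargs": {"increments": [[0, 0, 0, 0, 0, 0, 0], [0, 0, 0, 0, 0, 0, 0], [0, 0, 0, 0, 0, 0, 0], [0, 0, 0, 0, 0, 0, 0], [0, 0, 0, 0, 0, 0, 0]]}}

```text
clock: 16.45
tcp_pos: [0.4782, -0.2065, -0.0009]
orientation: [2.233, 2.208, 0.001]
contact_force: [0.3, -0.8, 0.3]
grip_width: 0.0855
```

```bash
python3 - <<'E'
from h import *; from bench import r,grab_frame
o=r.get_obs(); go(o,[.4765,-.2055,.1],-0.6)
f=grab_frame('wrist'); cv2.imwrite('pics/wrist11.png',f['color'])
E
```

```text
t 16.45 tcp [ 0.4782 -0.2065 -0.0009] ydir -0.64 tilt [ 0.0019 -0.0007] w 0.0855 F [ 0.3 -0.8  0.3]
tool mm [   0.9   -1.5 -100.9]
turn [ 0.0019  0.0007 -0.0007]
```

View pics/wrist11.png

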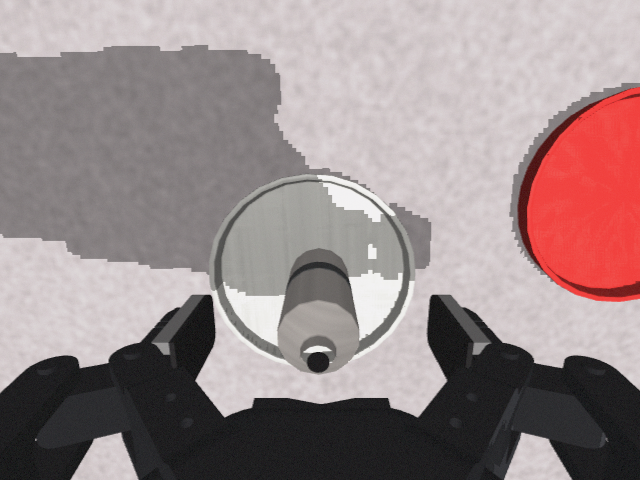

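Released and standing. I retreat straight up.

Request:
{"fn": "play_rows", "kwargs": {"increments": [[0, -1, -15, 0, 0, 0, 0], [0, 0, -25, 0, 0, 0, 0], [0, 0, -30, 0, 0, 0, 0], [0, 0, -30, 0, 0, 0, 0], [0, 0, -30, 0, 0, 0, 0]]}}

```text
clock: 17.0
tcp_pos: [0.4736, -0.2046, 0.1331]
orientation: [-2.227, -2.206, 0.003]
contact_force: [0.1, 0.3, 0.2]
grip_width: 0.0853
```

Request:
{"fn": "play_rows", "kwargs": {"increments": [[40, 0, 0, 0, 0, 0, 0], [40, 0, 0, 0, 0, 0, 0], [40, 0, 0, 0, 0, 0, 0], [30, 0, 0, 0, 0, 0, 0], [0, 0, 0, 0, 0, 0, 0]]}}

```text
clock: 17.5
tcp_pos: [0.4799, -0.0518, 0.1447]
orientation: [2.23, 2.2, 0.008]
contact_force: [0.1, 0.2, 0.1]
grip_width: 0.0856
```

```bash
python3 - <<'E'
from h import *; from bench import r,grab_frame
o=r.get_obs(); go(o,[.4765,-.2055,.1],-0.6)
for n in ('top','scene'):
    f=grab_frame(n); cv2.imwrite(f'pics/{n}12.png',f['color'])
    P=pts(f)
    for lo,hi in ((.02,.05),(.05,.066),(.067,.085)):
        k=(np.hypot(P[...,0]-.477,P[...,1]+.206)<.03)&(P[...,2]>lo)&(P[...,2]<hi); q=P[k]
        if len(q): print(n,lo,len(q),np.round(np.percentile(q,[1,50,99],axis=0),3).tolist())
E
```

```text
t 17.5 tcp [ 0.4799 -0.0518  0.1447] ydir -0.8 tilt [ 0.0101 -0.0026] w 0.0856 F [0.1 0.2 0.1]
tool mm [-153.6   -1.7   45. ]
turn [ 0.0101  0.0025 -0.0035]
top 0.02 93 [[0.461, -0.22, 0.021], [0.474, -0.197, 0.035], [0.489, -0.192, 0.05]]
top 0.05 49 [[0.463, -0.221, 0.051], [0.473, -0.196, 0.063], [0.49, -0.192, 0.066]]
top 0.067 238 [[0.464, -0.219, 0.067], [0.476, -0.205, 0.071], [0.489, -0.194, 0.083]]
scene 0.02 159 [[0.477, -0.222, 0.02], [0.491, -0.211, 0.035], [0.495, -0.194, 0.05]]
scene 0.05 110 [[0.467, -0.221, 0.051], [0.489, -0.21, 0.06], [0.494, -0.193, 0.066]]
scene 0.067 93 [[0.47, -0.22, 0.067], [0.482, -0.208, 0.07], [0.49, -0.196, 0.079]]
```

View pics/top12.png

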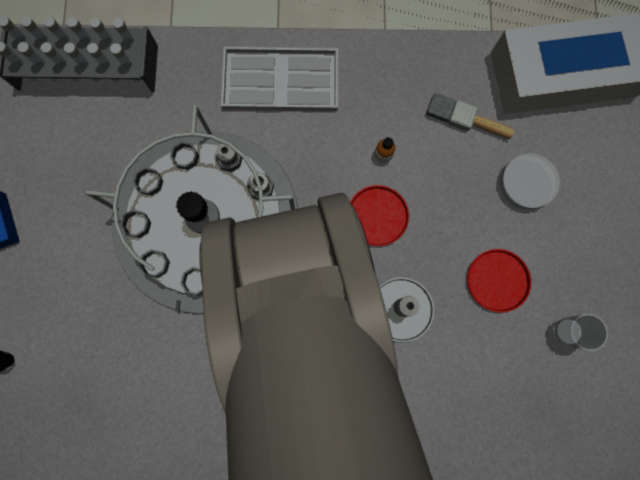

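View pics/scene12.png

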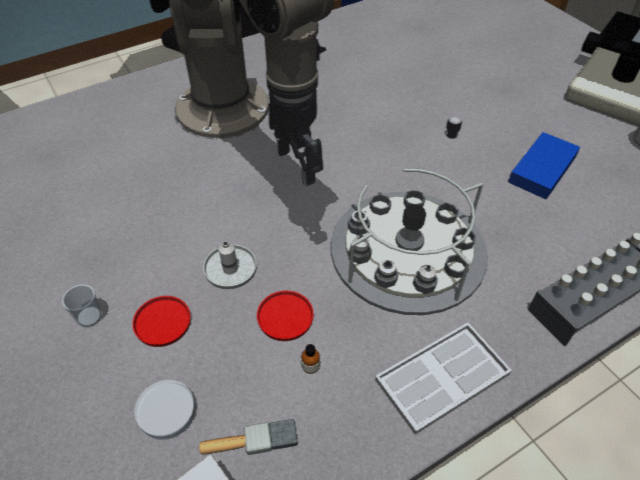

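The objective stands upright, with its axis at about (0.477, -0.206), near the dish centre. The gripper is clear of everything, so I hand in.

```bash
python3 -c "
from bench import r
o=r.get_obs(); print(o['clock'],o['contact_force'],abs(o['qvel']).max()); r.hand_in()"
```

```text
17.6 [-1.20613637 -0.89604397  0.36349496] 0.03629026169843699
the job is handed in; nothing more can be done
```

I turned the carousel about 81° so the long objective stood in the hoop's gap. I then lifted it out, set it down upright in the steel dish, released it, moved the arm clear and handed in at 17.6 s. No verdict was reported.

**Last checks:**
- **Gap:** before the lift, the objective stood at about (0.513, 0.1215), roughly 177.5° from the knob. The gap's middle is at about 178.5°, so it was about 2 mm off.
- **Dish:** the objective stands upright near the middle, with its axis at about (0.477, −0.206). The top and wrist cameras put the dish's centre at about (0.473, −0.205). The objective's top was measured at about 0.08 m, as expected.
- **Robot:** the gripper is open and touches nothing, and the force reading is about zero.

**What went wrong or disagreed:**
- **First knob grip:** it missed and closed above the knob without harm. The cameras showed the real fingertips about 35 mm above the reported TCP. I allowed for that offset from then on, and both later grasps held.
- **Set-down force:** one last push to confirm contact with the dish floor briefly read 38 N at the wrist. It was relaxed before I opened the gripper.
- **Dish position:** the scene camera put the dish's centre about 8 mm farther out in x than the other two cameras. That is still well inside the 34 mm tolerance.

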